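# Move tested plug-in modules from the push-push test dock to the clip rail

### The arm

A 6-joint arm with a two-finger parallel gripper is mounted at the origin on the work surface. World frame = base frame: x ahead of the robot, y to its left, z up, the work surface at z = 0. Lengths are in m, angles in rad, forces in N, time in s.
With the tool pointing down it reaches from about 0.35 to 0.975 m from the base axis. Payload 4.9 kg.
Tool frame: the origin (TCP) lies at the very end of the fingers, on their centre line; the grasp point (between the pads) lies 19 mm behind it; y points along the fingers, z is the direction in which the jaws open and shut, and the axes are right-handed (so a half turn about y gives the same grasp; the last joint's range is limited). The gripper opens to 85 mm and grips with 20 to 120 N. Pads are 22 mm wide; open, the fingers measure 114 mm over their backs; the gripper's body (76 mm by 85 mm) begins 54 mm behind the grasp point. The pads swing forward as they close: fully open they stand 13 mm farther back than shut.
Start: joints at [1.057, 0.053, 1.613, -0, 1.476, -0.119], TCP at [0.24, 0.577, 0.231] pointing down, gripper open.
Joint ranges: [-3.01, 3.01], [-1.01, 2.22], [0.06, 2.58], [-1.02, 4.17], [0.09, 2.62], [-3.14, 3.14]. Speed limits (rad/s): [2.57, 2.57, 3.14, 3.14, 3.14, 3.14].

### API

Orientations are given as a rotation vector (axis times angle).
In Python, from station import ctrl gives the robot as it stands. The module is installed in compiled form; this text tells all that it offers.
- The arm moves only by the tool move_arm, never from a script. Its argument "steps" is a list of rows, each a list of 3 entries, a list of its own where there are three numbers: the opening, from 0 (shut) to 1 (fully open), then the shift along the tool's x, y, z in cm, then the turn, a rotation vector about the tool's x, y, z in rad. A call has 1 to 10 rows; each row is the pose to reach, as a shift and turn from the pose commanded when the call began, along the tool's axes at that moment; what a row does not reach only later rows make up. A row lasts 1/8 s, in which the tool goes at most 62.5 mm and 10.7 degrees, less where a joint would pass 70% of its speed; a pose out of reach is approached as far as the arm can. A call with a gripper value outside its range is refused whole. The fingers move at their own pace and stop on an object; the grip force is fixed at half the most. Time passes only in rows, so rows that repeat a pose let the fingers close. It gives the time, the measured TCP pose, the force and the opening at its end, in the units of the state.
- ctrl.get_obs(): the state, without advancing time (a new reading comes with each control period).
- ctrl.read_camera(name): name is "scene" or "side" or "wrist"; returns a dict with "image" (420x560x3 uint8, blue, green, red), "K" (3x3 intrinsics, pixels), "extrinsics" (4x4, takes a point from camera to world coordinates). Camera axes: x right, y down, z forward; pixel columns grow to the right and rows downward; lengths in m; the calibration is good to about 2 mm. A picture is of the moment at which its call begins. There is no depth.
- ctrl.hand_in(): hands the job in, once; it reports no verdict.
Trained networks look in a picture, given as the dict that the camera call returned (one of the last four; its "shot" number tells which), for a name from the list of things; names that differ only in an ending like _2 or _b are one class to them, and where a whole thing is asked for, a point or a joint stands for the part that bears it (a point fixed in the world has none). Each returns a list of dicts, best first, with "confidence" (0 to 1); they miss things now and then, are a little off and sometimes report something else, mostly with a low value. They report only what shows in the picture. A call takes as long as a camera call.
- ctrl.outline_of(picture, label): "pixels" (420x560 bool, what is visible of it) and "position" ([column, row] in pixels, amid what is visible of it).
The state is a dict: "time_s": time; "joint_pos": joint angles; "dq": joint speeds; "effort": joint torques, N m; "eef_pos": TCP position; "eef_rot": TCP orientation; "ft_force": force on the tool from outside, world axes, zero at the start; "wrist_torque": the same for the moment, N m; "grip_width": finger opening in m.
Only numpy, scipy, OpenCV 4.12 (cv2) and the standard library are available. Lean on these libraries where they do the work, as an engineer would, in place of code of your own. Each camera call takes 0.05 s, during which the arm holds its last target.

### The job

First pull the lock rod up out of its sleeve at the end of the test dock and put it in the parts bin. Then release every module from the dock (push it down until its latch lets go, let it spring up, draw it out) and click it fully home on a spring clip of the rail, so that the modules end up in order of height, the shortest of them nearest the rail's end stop and the tallest farthest from it; which clip stays empty does not matter. Leave the other things on the bench where they are.

Things in the scene. Friction and masses are not known exactly. Their poses are not given: they have to be found in the camera images.
- dock: test dock, fixed: grey housing 45 x 361 mm, 85 mm high, on a base plate 80 x 470 mm; five open-topped bays in a row along its y (y = +140, +70, 0, -70, -140 mm), a lock-rod sleeve at y = -225 mm. Origin: on the table under the middle of the bays; x across, z up. Any bay takes any module, its thickness along the dock's x. Latches: see bay1.
- bay1 (a point): mouth of the dock's bay at y = +140 mm, 85 mm up. Push-push latch, in each bay: a latched module's origin is 20 mm over the table and it cannot be pulled out; pushed straight down 8 to 10 mm (bottoms at 10 mm; 10 to 20 N) the latch lets go for good; as the push ends it springs up to 40 mm, stands loosely, guided, and is gripped by its thickness and drawn up (60 mm more to be clear).
- sleeve (a point): centre of the mouth of the lock-rod sleeve: an upright steel tube, 27 mm square outside, 15 mm square inside, its mouth 85 mm over the table.
- rod: lock rod upright in the sleeve: steel rod 12 mm in diameter, a black square head 18 x 18 mm over its top 40 mm (sides parallel to the dock's), 170 mm long in all, 0.1 kg. Origin: centre of its lower end, at the start 20 mm above the table, 65 mm deep in the sleeve; z along it to the head.
- bin: loose open-topped grey parts bin, 140 (x) x 110 (y) x 90 mm high, walls and floor 5 mm, 0.7 kg. Origin: centre of its underside. The rod is longer than the bin is high and may lean in it.
- rail: clip rail, fixed: aluminium base 70 x 415 mm, 15 mm thick; five spring clips in a row along its y (y = +140, +70, 0, -70, -140 mm), black saddles between, and an end stop, a steel block 22 x 50 mm, its top 80 mm over the table, at y = +204 mm. Origin: on the table under the middle of the clips; x across, z up. Modules stand with their thickness along the rail's x, either way round.
- module1: module 1: 84 mm tall in all (the five differ only in height). White block 30 (own x) x 40 mm (y) from 36 mm up to the flat top, on a black flange 30 x 56 mm (24 to 36 mm up), 8 mm neck, snap foot: bar 16 mm thick along y, 36 mm long. Origin: centre of the foot's underside; z to the top. 0.1 to 0.28 kg. Half a turn about z makes no difference. May be absent (4 or 5 are there).
- module2: module 2: 98 mm tall in all (the five differ only in height). White block 30 (own x) x 40 mm (y) from 36 mm up to the flat top, on a black flange 30 x 56 mm (24 to 36 mm up), 8 mm neck, snap foot: bar 16 mm thick along y, 36 mm long. Origin: centre of the foot's underside; z to the top. 0.1 to 0.28 kg. Half a turn about z makes no difference. May be absent (4 or 5 are there).
- module3: module 3: 112 mm tall in all (the five differ only in height). White block 30 (own x) x 40 mm (y) from 36 mm up to the flat top, on a black flange 30 x 56 mm (24 to 36 mm up), 8 mm neck, snap foot: bar 16 mm thick along y, 36 mm long. Origin: centre of the foot's underside; z to the top. 0.1 to 0.28 kg. Half a turn about z makes no difference. May be absent (4 or 5 are there).
- module4: module 4: 126 mm tall in all (the five differ only in height). White block 30 (own x) x 40 mm (y) from 36 mm up to the flat top, on a black flange 30 x 56 mm (24 to 36 mm up), 8 mm neck, snap foot: bar 16 mm thick along y, 36 mm long. Origin: centre of the foot's underside; z to the top. 0.1 to 0.28 kg. Half a turn about z makes no difference. May be absent (4 or 5 are there).
- module5: module 5: 140 mm tall in all (the five differ only in height). White block 30 (own x) x 40 mm (y) from 36 mm up to the flat top, on a black flange 30 x 56 mm (24 to 36 mm up), 8 mm neck, snap foot: bar 16 mm thick along y, 36 mm long. Origin: centre of the foot's underside; z to the top. 0.1 to 0.28 kg. Half a turn about z makes no difference. May be absent (4 or 5 are there).
- clip1 (a point): spring clip 1, next to the end stop: where the origin of a clicked-in module lies, 15.5 mm over the table. Two sprung jaws, 32 mm long along the rail, snap over the foot from above: it meets them about 12 mm above its seat; a straight push down of some 10 to 20 N clicks it home, standing on its flange. About 4 mm of play along the rail.
- clip2 (a point): spring clip 2: where the origin of a clicked-in module lies, 15.5 mm over the table. Two sprung jaws, 32 mm long along the rail, snap over the foot from above: it meets them about 12 mm above its seat; a straight push down of some 10 to 20 N clicks it home, standing on its flange. About 4 mm of play along the rail.
- clip3 (a point): spring clip 3: where the origin of a clicked-in module lies, 15.5 mm over the table. Two sprung jaws, 32 mm long along the rail, snap over the foot from above: it meets them about 12 mm above its seat; a straight push down of some 10 to 20 N clicks it home, standing on its flange. About 4 mm of play along the rail.
- clip4 (a point): spring clip 4: where the origin of a clicked-in module lies, 15.5 mm over the table. Two sprung jaws, 32 mm long along the rail, snap over the foot from above: it meets them about 12 mm above its seat; a straight push down of some 10 to 20 N clicks it home, standing on its flange. About 4 mm of play along the rail.
- clip5 (a point): spring clip 5: where the origin of a clicked-in module lies, 15.5 mm over the table. Two sprung jaws, 32 mm long along the rail, snap over the foot from above: it meets them about 12 mm above its seat; a straight push down of some 10 to 20 N clicks it home, standing on its flange. About 4 mm of play along the rail.
- tape: loose roll of tape, 90 mm across, 19 mm high, lying on the bench; not part of the job. Origin: centre of its underside.
- driver: loose screwdriver about 200 mm long, lying on the bench; not part of the job.
- air_cylinder: loose small air cylinder, 24 mm high and about 175 mm long along its x, lying on the bench between dock and rail; not part of the job. Origin: under the middle of its barrel.

How it is judged:
On the way, in this order (a step that is already met when the one before it is completed fails the run):
1. the lock rod stands or leans in the parts bin, let go (x of rod in the frame of bin between -0.066 and 0.066 m and y of rod in the frame of bin between -0.051 and 0.051 m and z of rod in the frame of bin below 0.05 m and contact force between rod and the fingers below 0.1 N), for 0.2 s.
2. every module is out of the dock and clear of it (x of each of module1, module2, module3, module4, module5 in the frame of dock below -0.06 m), for 0.1 s.
At the end, for the whole second after the job is handed in: Rod's lower end inside the upright bin, let go; every module there is clicked home on a clip (origin within 7 mm sideways, 4 mm in height, tilt under 0.1 rad), at rest; from the end stop each module is taller than the one before; empty clips anywhere (all of step 1 and linear speed of each of rod, module1, module2, module3, module4, module5 below 0.03 m/s and angle between each of bin, module1, module2, module3, module4, module5's own z axis and vertical below 0.1 rad and ((horizontal distance between module1 and clip1 below 0.007 m and z of module1 in the frame of clip1 between -0.004 and 0.004 m) or (horizontal distance between module1 and clip2 below 0.007 m and z of module1 in the frame of clip2 between -0.004 and 0.004 m) or (horizontal distance between module1 and clip3 below 0.007 m and z of module1 in the frame of clip3 between -0.004 and 0.004 m) or (horizontal distance between module1 and clip4 below 0.007 m and z of module1 in the frame of clip4 between -0.004 and 0.004 m) or (horizontal distance between module1 and clip5 below 0.007 m and z of module1 in the frame of clip5 between -0.004 and 0.004 m)) and ((horizontal distance between module2 and clip1 below 0.007 m and z of module2 in the frame of clip1 between -0.004 and 0.004 m) or (horizontal distance between module2 and clip2 below 0.007 m and z of module2 in the frame of clip2 between -0.004 and 0.004 m) or (horizontal distance between module2 and clip3 below 0.007 m and z of module2 in the frame of clip3 between -0.004 and 0.004 m) or (horizontal distance between module2 and clip4 below 0.007 m and z of module2 in the frame of clip4 between -0.004 and 0.004 m) or (horizontal distance between module2 and clip5 below 0.007 m and z of module2 in the frame of clip5 between -0.004 and 0.004 m)) and ((horizontal distance between module3 and clip1 below 0.007 m and z of module3 in the frame of clip1 between -0.004 and 0.004 m) or (horizontal distance between module3 and clip2 below 0.007 m and z of module3 in the frame of clip2 between -0.004 and 0.004 m) or (horizontal distance between module3 and clip3 below 0.007 m and z of module3 in the frame of clip3 between -0.004 and 0.004 m) or (horizontal distance between module3 and clip4 below 0.007 m and z of module3 in the frame of clip4 between -0.004 and 0.004 m) or (horizontal distance between module3 and clip5 below 0.007 m and z of module3 in the frame of clip5 between -0.004 and 0.004 m)) and ((horizontal distance between module4 and clip1 below 0.007 m and z of module4 in the frame of clip1 between -0.004 and 0.004 m) or (horizontal distance between module4 and clip2 below 0.007 m and z of module4 in the frame of clip2 between -0.004 and 0.004 m) or (horizontal distance between module4 and clip3 below 0.007 m and z of module4 in the frame of clip3 between -0.004 and 0.004 m) or (horizontal distance between module4 and clip4 below 0.007 m and z of module4 in the frame of clip4 between -0.004 and 0.004 m) or (horizontal distance between module4 and clip5 below 0.007 m and z of module4 in the frame of clip5 between -0.004 and 0.004 m)) and ((horizontal distance between module5 and clip1 below 0.007 m and z of module5 in the frame of clip1 between -0.004 and 0.004 m) or (horizontal distance between module5 and clip2 below 0.007 m and z of module5 in the frame of clip2 between -0.004 and 0.004 m) or (horizontal distance between module5 and clip3 below 0.007 m and z of module5 in the frame of clip3 between -0.004 and 0.004 m) or (horizontal distance between module5 and clip4 below 0.007 m and z of module5 in the frame of clip4 between -0.004 and 0.004 m) or (horizontal distance between module5 and clip5 below 0.007 m and z of module5 in the frame of clip5 between -0.004 and 0.004 m)) and ((y of module1 in the frame of rail above 1 m and y of module2 in the frame of rail below 1 m) or (y of module1 in the frame of rail above 0.105 m and y of module2 in the frame of rail below 0.105 m) or (y of module1 in the frame of rail above 0.035 m and y of module2 in the frame of rail below 0.035 m) or (y of module1 in the frame of rail above -0.035 m and y of module2 in the frame of rail below -0.035 m) or (y of module1 in the frame of rail above -0.105 m and y of module2 in the frame of rail below -0.105 m) or (y of module1 in the frame of rail above -1 m and y of module2 in the frame of rail below -1 m)) and ((y of module1 in the frame of rail above 1 m and y of module3 in the frame of rail below 1 m) or (y of module1 in the frame of rail above 0.105 m and y of module3 in the frame of rail below 0.105 m) or (y of module1 in the frame of rail above 0.035 m and y of module3 in the frame of rail below 0.035 m) or (y of module1 in the frame of rail above -0.035 m and y of module3 in the frame of rail below -0.035 m) or (y of module1 in the frame of rail above -0.105 m and y of module3 in the frame of rail below -0.105 m) or (y of module1 in the frame of rail above -1 m and y of module3 in the frame of rail below -1 m)) and ((y of module1 in the frame of rail above 1 m and y of module4 in the frame of rail below 1 m) or (y of module1 in the frame of rail above 0.105 m and y of module4 in the frame of rail below 0.105 m) or (y of module1 in the frame of rail above 0.035 m and y of module4 in the frame of rail below 0.035 m) or (y of module1 in the frame of rail above -0.035 m and y of module4 in the frame of rail below -0.035 m) or (y of module1 in the frame of rail above -0.105 m and y of module4 in the frame of rail below -0.105 m) or (y of module1 in the frame of rail above -1 m and y of module4 in the frame of rail below -1 m)) and ((y of module1 in the frame of rail above 1 m and y of module5 in the frame of rail below 1 m) or (y of module1 in the frame of rail above 0.105 m and y of module5 in the frame of rail below 0.105 m) or (y of module1 in the frame of rail above 0.035 m and y of module5 in the frame of rail below 0.035 m) or (y of module1 in the frame of rail above -0.035 m and y of module5 in the frame of rail below -0.035 m) or (y of module1 in the frame of rail above -0.105 m and y of module5 in the frame of rail below -0.105 m) or (y of module1 in the frame of rail above -1 m and y of module5 in the frame of rail below -1 m)) and ((y of module2 in the frame of rail above 1 m and y of module3 in the frame of rail below 1 m) or (y of module2 in the frame of rail above 0.105 m and y of module3 in the frame of rail below 0.105 m) or (y of module2 in the frame of rail above 0.035 m and y of module3 in the frame of rail below 0.035 m) or (y of module2 in the frame of rail above -0.035 m and y of module3 in the frame of rail below -0.035 m) or (y of module2 in the frame of rail above -0.105 m and y of module3 in the frame of rail below -0.105 m) or (y of module2 in the frame of rail above -1 m and y of module3 in the frame of rail below -1 m)) and ((y of module2 in the frame of rail above 1 m and y of module4 in the frame of rail below 1 m) or (y of module2 in the frame of rail above 0.105 m and y of module4 in the frame of rail below 0.105 m) or (y of module2 in the frame of rail above 0.035 m and y of module4 in the frame of rail below 0.035 m) or (y of module2 in the frame of rail above -0.035 m and y of module4 in the frame of rail below -0.035 m) or (y of module2 in the frame of rail above -0.105 m and y of module4 in the frame of rail below -0.105 m) or (y of module2 in the frame of rail above -1 m and y of module4 in the frame of rail below -1 m)) and ((y of module2 in the frame of rail above 1 m and y of module5 in the frame of rail below 1 m) or (y of module2 in the frame of rail above 0.105 m and y of module5 in the frame of rail below 0.105 m) or (y of module2 in the frame of rail above 0.035 m and y of module5 in the frame of rail below 0.035 m) or (y of module2 in the frame of rail above -0.035 m and y of module5 in the frame of rail below -0.035 m) or (y of module2 in the frame of rail above -0.105 m and y of module5 in the frame of rail below -0.105 m) or (y of module2 in the frame of rail above -1 m and y of module5 in the frame of rail below -1 m)) and ((y of module3 in the frame of rail above 1 m and y of module4 in the frame of rail below 1 m) or (y of module3 in the frame of rail above 0.105 m and y of module4 in the frame of rail below 0.105 m) or (y of module3 in the frame of rail above 0.035 m and y of module4 in the frame of rail below 0.035 m) or (y of module3 in the frame of rail above -0.035 m and y of module4 in the frame of rail below -0.035 m) or (y of module3 in the frame of rail above -0.105 m and y of module4 in the frame of rail below -0.105 m) or (y of module3 in the frame of rail above -1 m and y of module4 in the frame of rail below -1 m)) and ((y of module3 in the frame of rail above 1 m and y of module5 in the frame of rail below 1 m) or (y of module3 in the frame of rail above 0.105 m and y of module5 in the frame of rail below 0.105 m) or (y of module3 in the frame of rail above 0.035 m and y of module5 in the frame of rail below 0.035 m) or (y of module3 in the frame of rail above -0.035 m and y of module5 in the frame of rail below -0.035 m) or (y of module3 in the frame of rail above -0.105 m and y of module5 in the frame of rail below -0.105 m) or (y of module3 in the frame of rail above -1 m and y of module5 in the frame of rail below -1 m)) and ((y of module4 in the frame of rail above 1 m and y of module5 in the frame of rail below 1 m) or (y of module4 in the frame of rail above 0.105 m and y of module5 in the frame of rail below 0.105 m) or (y of module4 in the frame of rail above 0.035 m and y of module5 in the frame of rail below 0.035 m) or (y of module4 in the frame of rail above -0.035 m and y of module5 in the frame of rail below -0.035 m) or (y of module4 in the frame of rail above -0.105 m and y of module5 in the frame of rail below -0.105 m) or (y of module4 in the frame of rail above -1 m and y of module5 in the frame of rail below -1 m))); the robot touches nothing.
It fails at once if a module has been released while the lock rod is still in its sleeve (z of rod in the frame of dock below 0.07 m and horizontal distance between rod and sleeve below 0.02 m and z of any of module1, module2, module3, module4, module5 in the frame of dock above 0.033 m).
It fails at once if the tape, the screwdriver or the air cylinder has been pushed more than 30 mm (distance of any of tape, driver, air_cylinder from where it was at the start of the episode above 0.03 m).
Of module1, module2, module3, module4, module5 only 4 to 5 are there at a start; the rules pass over those that are not, and their reading is None.
At some moment in a run one of bin may be knocked a few centimetres aside while the robot is not near it.
Once in a run the grip may slacken for a moment while it holds something.
It also fails if it takes over 210 s, if anything falls off the work surface, if the arm or the gripper's body presses on something with over 40 N, if the wrist force passes 120 N, or if a joint passes its speed limit or range.

## Working session

There is one attempt and no reset: what is moved stays moved. The work goes in short steps, Python scripts to look and compute and a tool call to move; the robot and the scene stay as the last step left them, time stands still between calls to the robot, and variables do not carry over. Pictures are saved under pics/ and viewed, and the job is handed in when it is done.

Besides the shell and the picture viewer there is one more tool, called after "Call:" as name(argument=value, ...), one argument or row to a line, values as JSON. move_arm: Moves the arm, as the interface text tells. Its arguments: {"type":"object","properties":{"steps":{"type":"array","items":{"type":"array"}}},"required":["steps"]}

```bash
ls; mkdir -p pics
cat > h.py <<'E'
import numpy as np, cv2
from station import ctrl
from scipy.spatial.transform import Rotation as R
def cam(n,save=None):
    p=ctrl.read_camera(n)
    if save: cv2.imwrite('pics/%s.png'%save,p['image'])
    return p
def ray(p,uv):
    K=np.array(p['K']);T=np.array(p['extrinsics'])
    d=T[:3,:3]@np.linalg.solve(K,[uv[0],uv[1],1.]);return T[:3,3],d
def onz(p,uv,z):
    o,d=ray(p,uv);return o+d*(z-o[2])/d[2]
def proj(p,X):
    K=np.array(p['K']);T=np.array(p['extrinsics'])
    X=np.atleast_2d(X);c=(X-T[:3,3])@T[:3,:3];q=c@K.T;return q[:,:2]/q[:,2:]
def tri(l):
    A=np.zeros((3,3));b=np.zeros(3)
    for p,uv in l:
        o,d=ray(p,uv);d=d/np.linalg.norm(d);M=np.eye(3)-np.outer(d,d);A+=M;b+=M@o
    return np.linalg.solve(A,b)
E
python3 - <<'E'
from h import *
o=ctrl.get_obs()
for k in o: print(k,np.round(o[k],4))
print(np.round(R.from_rotvec(o['eef_rot']).as_matrix(),3))
for n in ('scene','side','wrist'):
    p=cam(n,n+'0'); print(n,np.round(p['K'],1).tolist(),np.round(p['extrinsics'],3).tolist())
E
```

```text
pics
time_s 0.0
joint_pos [ 1.057   0.0534  1.6143  0.      1.476  -0.119 ]
dq [-0.0006 -0.0001 -0.0003  0.0004  0.0013 -0.0026]
effort [ 3.00000e-04 -3.93660e+01 -3.70184e+01 -1.00000e-04  6.70000e-03
 -0.00000e+00]
eef_pos [0.2401 0.5764 0.2301]
eef_rot [-1.5505  0.3103 -0.3093]
ft_force [ 0.5909 -0.4311 -0.959 ]
wrist_torque [-0.0414 -0.047   0.0074]
grip_width 0.0856
[[ 0.923 -0.001  0.385]
 [-0.385 -0.002  0.923]
 [-0.    -1.    -0.002]]
scene [[395.3, 0.0, 273.1], [0.0, 395.3, 206.4], [0.0, 0.0, 1.0]] [[0.365, 0.59, -0.72, 1.302], [0.931, -0.216, 0.295, -0.301], [0.019, -0.778, -0.628, 0.773], [0.0, 0.0, 0.0, 1.0]]
side [[422.4, 0.0, 282.6], [0.0, 422.4, 210.4], [0.0, 0.0, 1.0]] [[1.0, -0.011, 0.025, 0.484], [-0.024, -0.795, 0.606, -0.659], [0.013, -0.607, -0.795, 0.916], [0.0, 0.0, 0.0, 1.0]]
wrist [[363.0, 0.0, 278.9], [0.0, 363.0, 209.0], [0.0, 0.0, 1.0]] [[0.384, 0.888, 0.254, 0.176], [0.923, -0.369, -0.108, 0.604], [-0.002, 0.276, -0.961, 0.374], [0.0, 0.0, 0.0, 1.0]]
```

View pics/scene0.png

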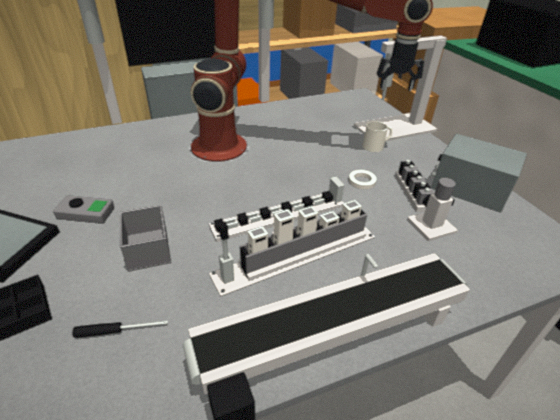

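View pics/side0.png

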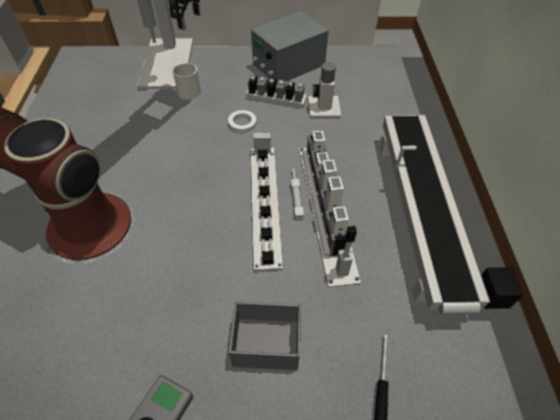

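View pics/wrist0.png

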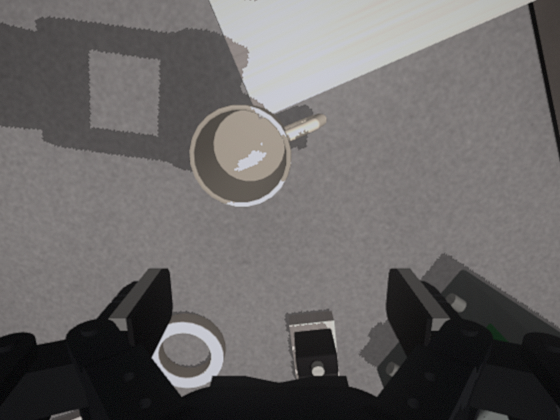

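Run:
```python
from h import *
for n in ('scene','side'):
    p=cam(n)
    for l in ['dock','rail','rod','bin','sleeve','module1','module2','module3','module4','module5','tape','driver','air_cylinder','clip1','clip5','bay1']:
        r=ctrl.outline_of(p,l)
        print(n,l,[(round(x['confidence'],2),np.round(x['position']).tolist(),int(x['pixels'].sum())) for x in r[:6]])
    im=p['image']
    b=(slice(150,310),slice(190,400)) if n=='scene' else (slice(110,300),slice(220,380))
    cv2.imwrite('pics/%s_z.png'%n,cv2.resize(im[b],None,fx=3.6,fy=3.6,interpolation=cv2.INTER_CUBIC)[:600,:800])
```

```text
scene dock [(0.91, [287.0, 253.0], 5094)]
scene rail [(0.81, [270.0, 210.0], 2374)]
scene rod [(0.81, [222.0, 235.0], 236)]
scene bin [(0.7, [146.0, 238.0], 2736)]
scene sleeve [(0.87, [287.0, 255.0], 4860), (0.34, [362.0, 175.0], 346)]
scene module1 [(0.96, [257.0, 238.0], 423), (0.89, [283.0, 226.0], 626), (0.87, [350.0, 209.0], 276), (0.87, [308.0, 220.0], 462), (0.63, [329.0, 220.0], 229)]
scene module2 [(0.96, [257.0, 238.0], 423), (0.89, [283.0, 226.0], 626), (0.87, [350.0, 209.0], 276), (0.87, [308.0, 220.0], 462), (0.63, [329.0, 220.0], 229)]
scene module3 [(0.96, [257.0, 238.0], 423), (0.89, [283.0, 226.0], 626), (0.87, [350.0, 209.0], 276), (0.87, [308.0, 220.0], 462), (0.63, [329.0, 220.0], 229)]
scene module4 [(0.96, [257.0, 238.0], 423), (0.89, [283.0, 226.0], 626), (0.87, [350.0, 209.0], 276), (0.87, [308.0, 220.0], 462), (0.63, [329.0, 220.0], 229)]
scene module5 [(0.96, [257.0, 238.0], 423), (0.89, [283.0, 226.0], 626), (0.87, [350.0, 209.0], 276), (0.87, [308.0, 220.0], 462), (0.63, [329.0, 220.0], 229)]
scene tape [(0.67, [361.0, 172.0], 347)]
scene driver [(0.91, [
[... 958 characters left out ...]
0], 268), (0.41, [325.0, 236.0], 3061)]
side module4 [(0.78, [340.0, 220.0], 442), (0.74, [330.0, 191.0], 466), (0.69, [326.0, 171.0], 326), (0.47, [316.0, 139.0], 258), (0.44, [348.0, 238.0], 268), (0.41, [325.0, 236.0], 3061)]
side module5 [(0.78, [340.0, 220.0], 442), (0.74, [330.0, 191.0], 466), (0.69, [326.0, 171.0], 326), (0.47, [316.0, 139.0], 258), (0.44, [348.0, 238.0], 268), (0.41, [325.0, 236.0], 3061)]
side tape [(0.78, [243.0, 127.0], 384)]
side driver [(0.68, [384.0, 399.0], 621), (0.3, [351.0, 242.0], 242)]
side air_cylinder [(0.91, [300.0, 195.0], 340)]
side clip1 [(0.82, [261.0, 207.0], 3536)]
side clip5 [(0.82, [261.0, 207.0], 3536)]
side bay1 [(0.97, [326.0, 233.0], 3103)]
```

View pics/scene_z.png

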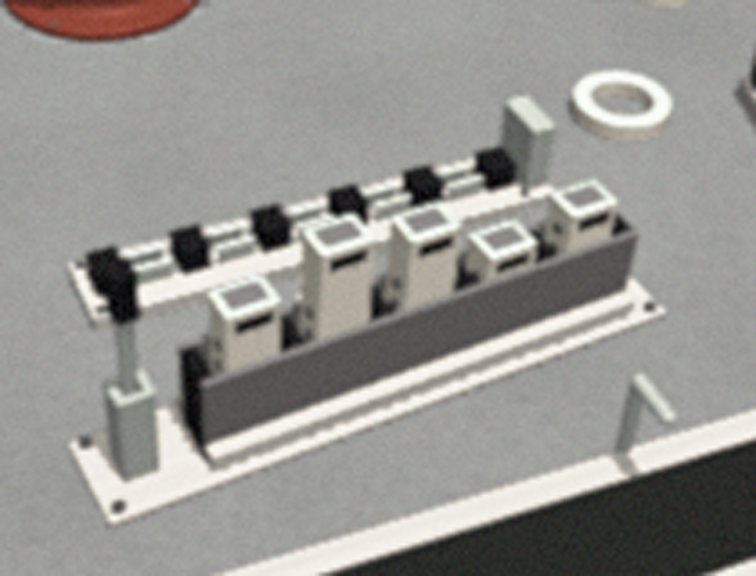

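View pics/side_z.png

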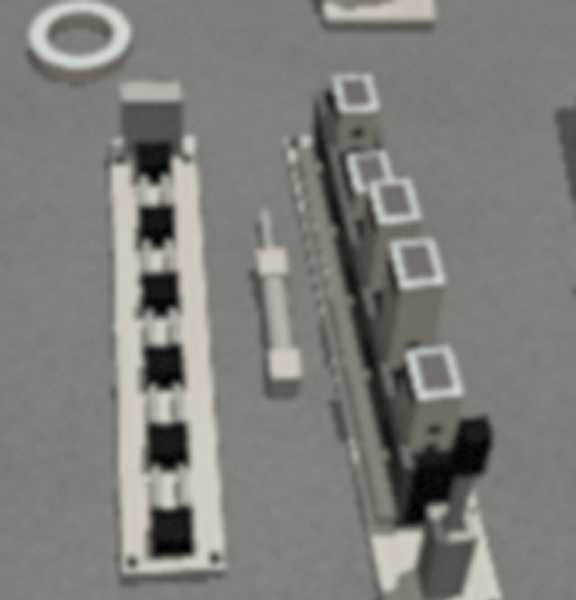

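Run:
```python
from h import *
s=cam('side');c=cam('scene')
S=lambda x,y:(x/3.6+220-0.4,y/3.6+110-.4)
C=lambda x,y:(x/3.6+190-.4,y/3.6+150-.4)
print('endstop top', onz(s,S(151,91),.08), tri([(s,S(151,91)),(c,C(529,113))]))
print('rail near end corners',onz(s,S(122,573),.015),onz(s,S(225,570),.015))
print('dock near end corners scene',onz(c,C(113,518),.005),onz(c,C(663,310),.005),onz(c,C(72,445),.005))
tops_s=[(434,373),(417,264),(396,200),(369,171),(355,93)]
tops_c=[(244,298),(337,237),(426,223),(503,241),(583,198)]
for a,b in zip(tops_s,tops_c): 
    X=tri([(s,S(*a)),(c,C(*b))]);print('mod',X,'res',proj(s,X)-S(*a))
print('rod',tri([(s,S(474,430)),(c,C(115,255))]))
print('sleeve',tri([(s,S(452,522)),(c,C(130,385))]))
print('bin',onz(s,(265,337),.04))
```

```text
endstop top [0.45586679 0.25356099 0.08      ] [0.45601395 0.25362293 0.07856628]
rail near end corners [ 0.43704697 -0.14835262  0.015     ] [ 0.50649158 -0.14722218  0.015     ]
dock near end corners scene [ 0.69067417 -0.18176966  0.005     ] [0.64391752 0.28094449 0.005     ] [ 0.61801736 -0.19147872  0.005     ]
mod [ 0.64272909 -0.06976284  0.1295752 ] res [[0.08170916 0.28834857]]
mod [ 6.35534603e-01 -5.72792630e-04  1.57208080e-01] res [[0.09707467 0.40616434]]
mod [0.62928664 0.06945525 0.14458489] res [[0.082164   0.38740732]]
mod [0.62010553 0.14016888 0.1006402 ] res [[0.11153109 0.55363373]]
mod [0.61334113 0.20833552 0.11668196] res [[0.05858478 0.34439066]]
rod [ 0.64784803 -0.15740311  0.19528096]
sleeve [ 0.65060689 -0.15378988  0.08394776]
bin [ 0.46566094 -0.32779619  0.04      ]
```

```bash
cat >> h.py <<'E'
def go(*tg):
    """tg: (x,y,z,yaw_deg of tool z axis) world; tool down"""
    o=ctrl.get_obs();p=np.array(o['eef_pos']);A=R.from_rotvec(o['eef_rot']).as_matrix()
    out=[]
    for x,y,z,w in tg:
        w=np.radians(w);Z=np.array([np.cos(w),np.sin(w),0]);Y=np.array([0,0,-1.]);X=np.cross(Y,Z)
        B=np.stack([X,Y,Z],1)
        out.append((np.round(A.T@(np.array([x,y,z])-p)*100,2).tolist(),np.round(R.from_matrix(A.T@B).as_rotvec(),3).tolist()))
    print('t',round(float(o['time_s']),2),'tcp',np.round(p,4),'zyaw',round(float(np.degrees(np.arctan2(A[1,2],A[0,2]))),2),'tilt',np.round(A[:2,1],4),'f',np.round(o['ft_force'],1),'w',round(float(o['grip_width']),4))
    for s in out: print(s)
E
python3 -c "
from h import *
go((.52,.06,.42,4))"
```

```text
t 1.95 tcp [0.2404 0.5769 0.2313] zyaw 67.38 tilt [-0. -0.] f [ 0.1 -0.3  0.8] w 0.0857
([45.69, -18.87, -36.96], [0.0, 1.106, 0.0])
```

Call:
move_arm(
  steps=[
    [1,[45.7,-18.9,-37],[0,1.106,0]],
    [1,[45.7,-18.9,-37],[0,1.106,0]],
    [1,[45.7,-18.9,-37],[0,1.106,0]],
    [1,[45.7,-18.9,-37],[0,1.106,0]],
    [1,[45.7,-18.9,-37],[0,1.106,0]],
    [1,[45.7,-18.9,-37],[0,1.106,0]],
    [1,[45.7,-18.9,-37],[0,1.106,0]],
    [1,[45.7,-18.9,-37],[0,1.106,0]],
    [1,[45.7,-18.9,-37],[0,1.106,0]],
    [1,[45.7,-18.9,-37],[0,1.106,0]],
  ],
)

```text
time_s: 3.2
eef_pos: [0.5206, 0.0575, 0.4213]
eef_rot: [-1.24, 1.157, -1.159]
ft_force: [0.2, 1.3, 0.3]
grip_width: 0.0854
```

Run:
```python
from h import *
go((.52,.06,.42,4))
p=cam('wrist','w1'); print(np.round(p['extrinsics'],3).tolist())
```

```text
t 3.2 tcp [0.5206 0.0575 0.4213] zyaw 3.96 tilt [0.0011 0.0001] f [0.2 1.3 0.3] w 0.0854
([-0.25, 0.13, -0.04], [-0.001, -0.001, 0.0])
[[0.998, 0.066, 0.02, 0.516], [0.069, -0.959, -0.276, 0.127], [0.001, 0.276, -0.961, 0.565], [0.0, 0.0, 0.0, 1.0]]
```

View pics/w1.png

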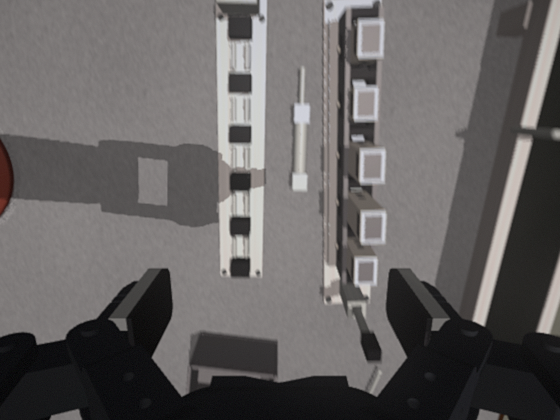

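Run:
```python
from h import *
im=cv2.imread('pics/w1.png')
cv2.imwrite('pics/w1a.png',cv2.resize(im[0:150,205:400],None,fx=4,fy=4,interpolation=cv2.INTER_CUBIC))
cv2.imwrite('pics/w1b.png',cv2.resize(im[140:290,205:400],None,fx=4,fy=4,interpolation=cv2.INTER_CUBIC))
```

```text
(no output)
```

View pics/w1a.png

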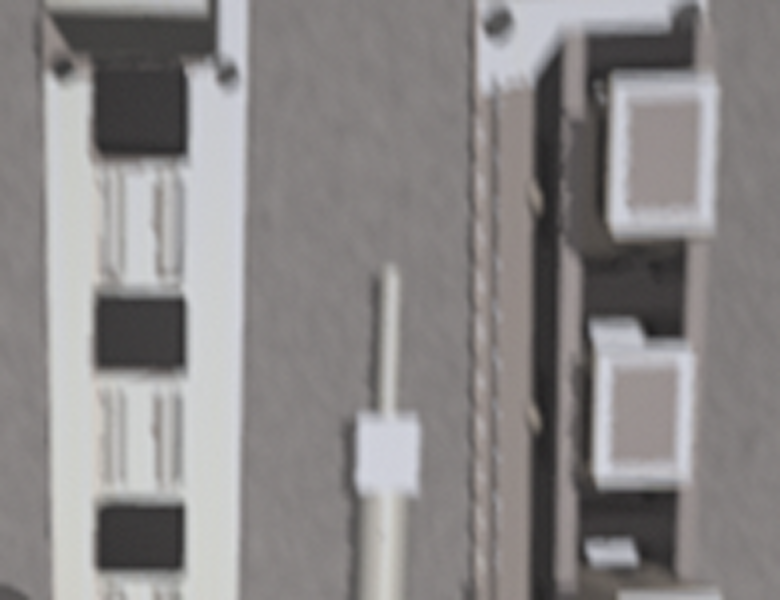

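View pics/w1b.png

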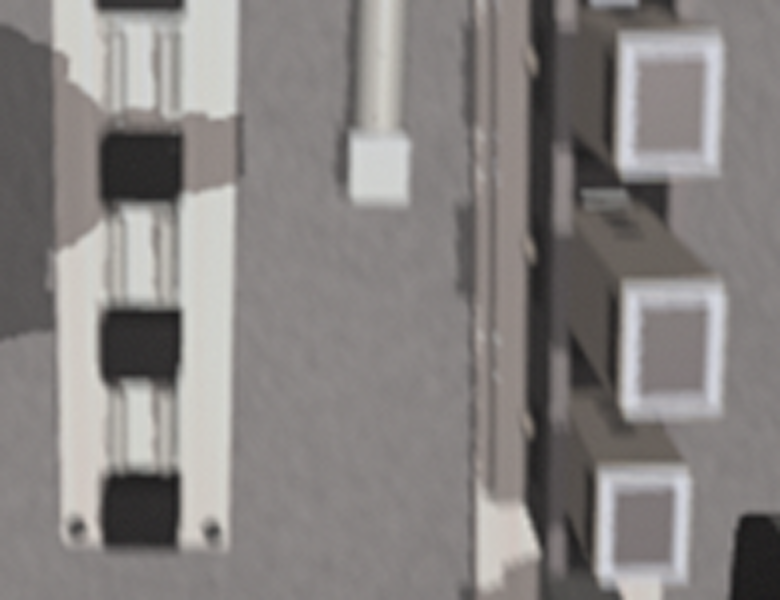

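```bash
cat > m1.py <<'E'
from h import *
from scipy.optimize import least_squares
# pose of wrist cam from shot w1 - reread (arm unmoved)
w=cam('wrist');s=cam('side');c=cam('scene')
a=lambda x,y:(x/4+205-.375,y/4-.375)
b=lambda x,y:(x/4+205-.375,y/4+140-.375)
S=lambda x,y:(x/3.6+220-0.36,y/3.6+110-.36)
C=lambda x,y:(x/3.6+190-.36,y/3.6+150-.36)
W={2:a(662,157),1:a(643,415),4:b(668,104),5:b(672,348),3:b(642,526)}
SS={3:S(434,373),5:S(417,264),4:S(396,200),1:S(369,171),2:S(355,93)}
CC={3:C(244,298),5:C(337,237),4:C(426,223),1:C(503,241),2:C(583,198)}
H={1:.084,2:.098,3:.112,4:.126,5:.14}
B={2:.14,1:.07,4:0,5:-.07,3:-.14}
P={}
for m in (2,1,4,5,3):
    X=tri([(w,W[m]),(s,SS[m]),(c,CC[m])]);Y=onz(w,W[m],.02+H[m]);P[m]=Y
    print(m,X.round(4),'wrist@known z',Y.round(4),'side',onz(s,SS[m],.02+H[m]).round(4),'scene',onz(c,CC[m],.02+H[m]).round(4))
def f(v):
    x,y,t=v;d=np.array([-np.sin(t),np.cos(t)])
    return np.concatenate([(np.array([x,y])+B[m]*d-P[m][:2]) for m in P])
r=least_squares(f,[.63,.07,.1]);print('dock',r.x.round(4),'res mm',(r.fun*1000).round(1))
x,y,t=r.x;print('sleeve',x+.225*np.sin(t),y-.225*np.cos(t))
q=[b(62,548),b(229,549),a(45,100),a(247,100)]
for i in q: print('rail',onz(w,i,.015).round(4))
print('side rail',onz(s,S(122,573),.015),onz(s,S(225,570),.015))
sad=[a(140,110),a(140,330),a(141,538),b(141,165),b(141,345),b(141,508)]
for i in sad: print('sad@.03',onz(w,i,.03).round(4))
E
python3 m1.py
```

```text
2 [0.6164 0.2022 0.1213] wrist@known z [0.6188 0.1993 0.118 ] side [0.6132 0.2081 0.118 ] scene [0.6158 0.2062 0.118 ]
1 [0.6234 0.1334 0.1066] wrist@known z [0.6259 0.1295 0.104 ] side [0.6195 0.1388 0.104 ] scene [0.625  0.1363 0.104 ]
4 [0.6311 0.0643 0.1491] wrist@known z [0.6325 0.06   0.146 ] side [0.629  0.0693 0.146 ] scene [0.6319 0.0676 0.146 ]
5 [ 0.6378 -0.0054  0.1624] wrist@known z [ 0.6397 -0.0101  0.16  ] side [ 0.635  -0.0018  0.16  ] scene [ 0.6396 -0.0029  0.16  ]
3 [ 0.6447 -0.0747  0.1357] wrist@known z [ 0.6466 -0.0813  0.132 ] side [ 0.6422 -0.0709  0.132 ] scene [ 0.6459 -0.0713  0.132 ]
dock [0.6327 0.0595 0.0987] res mm [ 0.1 -0.5 -0.1 -0.3  0.2 -0.5 -0.1 -0.1 -0.1  1.4]
sleeve 0.6548658698773538 -0.1643965953206811
rail [ 0.4402 -0.1613  0.015 ]
rail [ 0.5099 -0.1575  0.015 ]
rail [0.4274 0.221  0.015 ]
rail [0.4968 0.2255 0.015 ]
side rail [ 0.43714583 -0.1484647   0.015     ] [ 0.50658622 -0.14733459  0.015     ]
sad@.03 [0.4617 0.2174 0.03  ]
sad@.03 [0.464  0.1476 0.03  ]
sad@.03 [0.4667 0.0763 0.03  ]
sad@.03 [0.469  0.0072 0.03  ]
sad@.03 [ 0.4714 -0.0644  0.03  ]
sad@.03 [ 0.4738 -0.1338  0.03  ]
```

Run:
```python
from h import *
go((.52,.06,.42,4))
w=cam('wrist','w2');s=cam('side','s2');c=cam('scene','c2')
print(np.round(w['extrinsics'],4).tolist())
np.savez('cal2.npz',wK=w['K'],wT=w['extrinsics'],sK=s['K'],sT=s['extrinsics'],cK=c['K'],cT=c['extrinsics'])
a=cv2.imread('pics/w1.png',0).astype(np.float32);b=cv2.imread('pics/w2.png',0).astype(np.float32)
print(cv2.phaseCorrelate(a[:260,200:400].copy(),b[:260,200:400].copy()))
im=cv2.imread('pics/w2.png')
cv2.imwrite('pics/w2a.png',cv2.resize(im[0:150,205:400],None,fx=4,fy=4,interpolation=cv2.INTER_CUBIC))
cv2.imwrite('pics/w2b.png',cv2.resize(im[140:290,205:400],None,fx=4,fy=4,interpolation=cv2.INTER_CUBIC))
```

```text
t 3.4 tcp [0.5201 0.059  0.4204] zyaw 3.91 tilt [-0.0001  0.0005] f [-0.3  1.   0.2] w 0.0854
([-0.1, 0.04, -0.01], [0.0, -0.002, -0.001])
[[0.9977, 0.0657, 0.0186, 0.5155], [0.0683, -0.9589, -0.2754, 0.1288], [-0.0003, 0.276, -0.9612, 0.5642], [0.0, 0.0, 0.0, 1.0]]
((-0.16863381371408082, -0.286593469017447), 1.0235025061148184)
```

View pics/w2a.png

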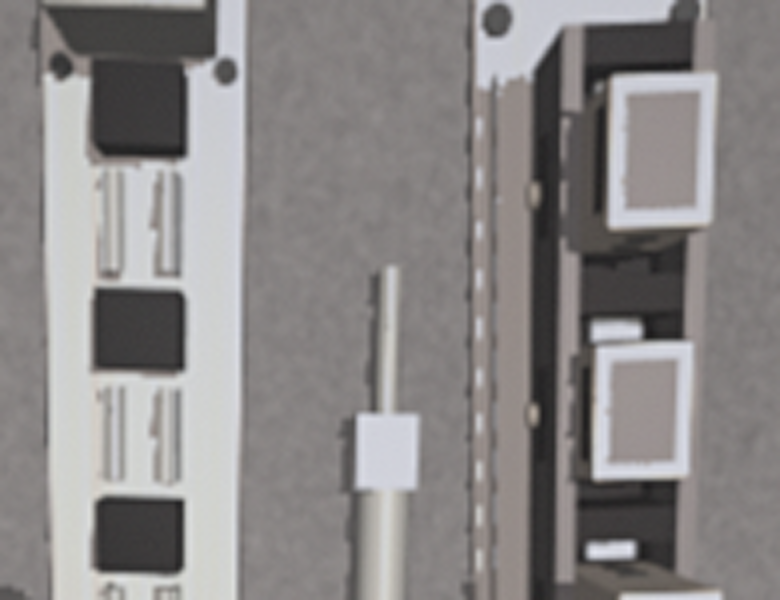

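View pics/w2b.png

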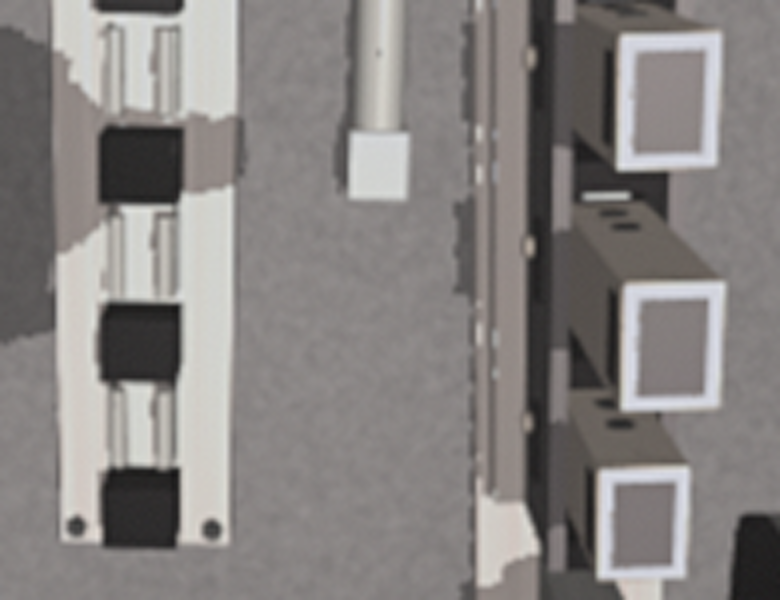

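```bash
cat > m2.py <<'E'
from h import *
from scipy.optimize import least_squares
D=np.load('cal2.npz')
w,s,c=[dict(K=D[k+'K'],extrinsics=D[k+'T']) for k in 'wsc']
a=lambda x,y:(x/4+205-.375,y/4-.375)
b=lambda x,y:(x/4+205-.375,y/4+140-.375)
S=lambda x,y:(x/3.6+220-0.36,y/3.6+110-.36)
C=lambda x,y:(x/3.6+190-.36,y/3.6+150-.36)
Q={2:[a(609,73),a(717,75),a(711,229),a(607,225)],1:[a(597,340),a(693,343),a(688,480),a(592,476)],4:[b(620,31),b(723,33),b(717,169),b(615,169)],
5:[b(626,281),b(726,282),b(719,410),b(620,408)],3:[b(600,466),b(691,467),b(685,580),b(595,577)]}
SS={3:S(434,373),5:S(417,264),4:S(396,200),1:S(369,171),2:S(355,93)}
CC={3:C(244,298),5:C(337,237),4:C(426,223),1:C(503,241),2:C(583,198)}
H={1:.084,2:.098,3:.112,4:.126,5:.14}
B={2:.14,1:.07,4:0,5:-.07,3:-.14}
P={}
for m in (2,1,4,5,3):
    q=[onz(w,i,.02+H[m]) for i in Q[m]]
    Y=np.mean(q,0);P[m]=Y
    u=np.mean(Q[m],0)
    X=tri([(w,u),(s,SS[m]),(c,CC[m])])
    print(m,X.round(4),'wrist',Y.round(4),'side',onz(s,SS[m],.02+H[m]).round(4),'scene',onz(c,CC[m],.02+H[m]).round(4),'edges',[round(float(np.linalg.norm(q[i]-q[(i+1)%4])*1000),1) for i in range(4)])
def f(v):
    x,y,t=v;d=np.array([-np.sin(t),np.cos(t)])
    return np.concatenate([(np.array([x,y])+B[m]*d-P[m][:2]) for m in P])
r=least_squares(f,[.63,.07,.1]);print('dock',r.x.round(4),'res mm',(r.fun*1000).round(1))
x,y,t=r.x;print('sleeve',x+.225*np.sin(t),y-.225*np.cos(t))
for i in [b(61,544),b(230,546),a(47,100),a(247,100)]: print('rail',onz(w,i,.015).round(4))
print('side rail',onz(s,S(122,573),.015),onz(s,S(225,570),.015))
sad=[a(140,108),a(140,329),a(140,534),b(141,163),b(140,343),b(141,508)]
for i in sad: print('sad@.03',onz(w,i,.03).round(4))
E
python3 m2.py
```

```text
2 [0.6132 0.2088 0.1162] wrist [0.6127 0.2084 0.118 ] side [0.6132 0.2081 0.118 ] scene [0.6158 0.2062 0.118 ] edges [30.0, 39.8, 29.8, 39.2]
1 [0.6205 0.1396 0.1011] wrist [0.62   0.1389 0.104 ] side [0.6195 0.1388 0.104 ] scene [0.625  0.1363 0.104 ] edges [28.9, 40.0, 29.7, 39.6]
4 [0.6287 0.0696 0.1441] wrist [0.6274 0.0693 0.146 ] side [0.629  0.0693 0.146 ] scene [0.6319 0.0676 0.146 ] edges [29.5, 39.6, 29.9, 40.2]
5 [ 0.6357 -0.0007  0.1573] wrist [ 6.348e-01 -3.000e-04  1.600e-01] side [ 0.635  -0.0018  0.16  ] scene [ 0.6396 -0.0029  0.16  ] edges [29.0, 39.7, 29.5, 39.3]
3 [ 0.6427 -0.0703  0.13  ] wrist [ 0.6418 -0.0703  0.132 ] side [ 0.6422 -0.0709  0.132 ] scene [ 0.6459 -0.0713  0.132 ] edges [29.3, 40.2, 29.7, 39.5]
dock [0.6273 0.0692 0.1046] res mm [ 0.1  0.   0.  -0.1 -0.  -0.1 -0.2 -0.1  0.1  0.3]
sleeve 0.6508408452669006 -0.1545615723501621
rail [ 0.4362 -0.1501  0.015 ]
rail [ 0.5063 -0.1462  0.015 ]
rail [0.4225 0.2285 0.015 ]
rail [0.491  0.2332 0.015 ]
side rail [ 0.43714583 -0.1484647   0.015     ] [ 0.50658622 -0.14733459  0.015     ]
sad@.03 [0.4561 0.2255 0.03  ]
sad@.03 [0.4588 0.1556 0.03  ]
sad@.03 [0.4615 0.0857 0.03  ]
sad@.03 [0.4646 0.0163 0.03  ]
sad@.03 [ 0.4669 -0.0547  0.03  ]
sad@.03 [ 0.47   -0.1244  0.03  ]
```

```bash
python3 -c "
from h import *
go((.651,-.1546,.26,6),(.651,-.1546,.154,6))"
```

```text
t 3.55 tcp [0.5193 0.0607 0.4197] zyaw 4.1 tilt [-0.0009  0.0003] f [0.8 0.3 0.7] w 0.0854
([22.42, 15.96, 11.61], [0.001, -0.033, -0.0])
([22.43, 26.56, 11.62], [0.001, -0.033, -0.0])
```

```bash
cat >> h.py <<'E'
import json
def Bm(w):
    Z=np.array([np.cos(w),np.sin(w),0]);Y=np.array([0,0,-1.]);return np.stack([np.cross(Y,Z),Y,Z],1)
def load(): return json.load(open('cmd.json'))
def done(sh,turn=0.):
    """record a finished move: shift cm, turn about tool y"""
    c=load();A=Bm(c['w']);c['p']=(np.array(c['p'])+A@np.array(sh)/100).tolist();c['w']=c['w']-turn;json.dump(c,open('cmd.json','w'))
def plan(*tg):
    c=load();A=Bm(c['w']);o=ctrl.get_obs();M=R.from_rotvec(o['eef_rot']).as_matrix()
    print('t',round(float(o['time_s']),2),'cmd',np.round(c['p'],4),round(np.degrees(c['w']),2),'tcp',np.round(o['eef_pos'],4),'zyaw',round(float(np.degrees(np.arctan2(M[1,2],M[0,2]))),2),'f',np.round(o['ft_force'],1),'w',round(float(o['grip_width']),4),'q6',np.round(o['joint_pos'][5],2))
    for x,y,z,w in tg:
        print(np.round(A.T@(np.array([x,y,z])-c['p'])*100,2).tolist(),'turn',round(c['w']-np.radians(w),3))
E
python3 -c "
from h import *
json.dump(dict(p=[.24,.577,.231],w=np.radians(67.38)),open('cmd.json','w'))
done([45.7,-18.9,-37],1.106)
plan((.651,-.1546,.26,6),(.651,-.1546,.154,6))"
```

```text
t 3.55 cmd [0.5195 0.0597 0.42  ] 4.01 tcp [0.5193 0.0607 0.4197] zyaw 4.1 f [0.8 0.3 0.7] w 0.0854 q6 -0.1
[22.3, 16.0, 11.62] turn -0.035
[22.3, 26.6, 11.62] turn -0.035
```

Call:
move_arm(
  steps=[
    [1,[22.3,16,11.6],[0,-0.035,0]],
    [1,[22.3,16,11.6],[0,-0.035,0]],
    [1,[22.3,16,11.6],[0,-0.035,0]],
    [1,[22.3,16,11.6],[0,-0.035,0]],
    [1,[22.3,16,11.6],[0,-0.035,0]],
    [1,[22.3,16,11.6],[0,-0.035,0]],
    [1,[22.3,16,11.6],[0,-0.035,0]],
    [1,[22.3,16,11.6],[0,-0.035,0]],
    [1,[22.3,16,11.6],[0,-0.035,0]],
  ],
)

```text
time_s: 4.68
eef_pos: [0.6515, -0.1537, 0.2621]
eef_rot: [-1.257, 1.128, -1.132]
ft_force: [0.3, 0.3, 0.1]
grip_width: 0.0852
```

```bash
python3 -c "
from h import *
done([22.3,16,11.6],-.035)
cam('scene')
p=cam('wrist','w3'); s=cam('side','s3')
print(proj(p,[.651,-.1546,.19]),proj(s,[.651,-.1546,.19]))
plan((.651,-.1546,.154,6))
cv2.imwrite('pics/s3z.png',cv2.resize(s['image'][120:340,240:440],None,fx=3.6,fy=2.7,interpolation=cv2.INTER_CUBIC))
"
```

```text
[[277.66014905 222.21973142]] [[351.9657517  228.46395355]]
t 4.83 cmd [ 0.6509 -0.1546  0.26  ] 6.02 tcp [ 0.6513 -0.1543  0.2611] zyaw 6.05 f [ 1.5 -0.4  0.1] w 0.0852 q6 -0.45
[-0.0, 10.6, 0.02] turn 0.0
```

View pics/w3.png

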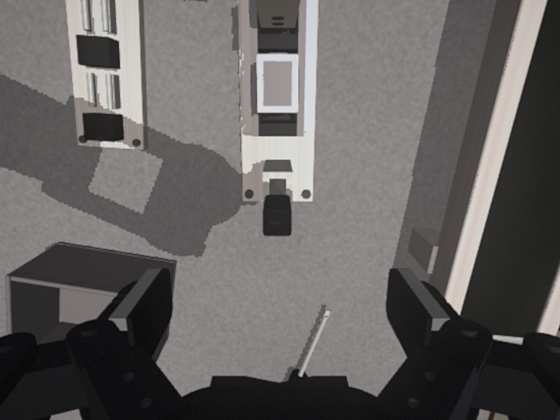

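View pics/s3z.png

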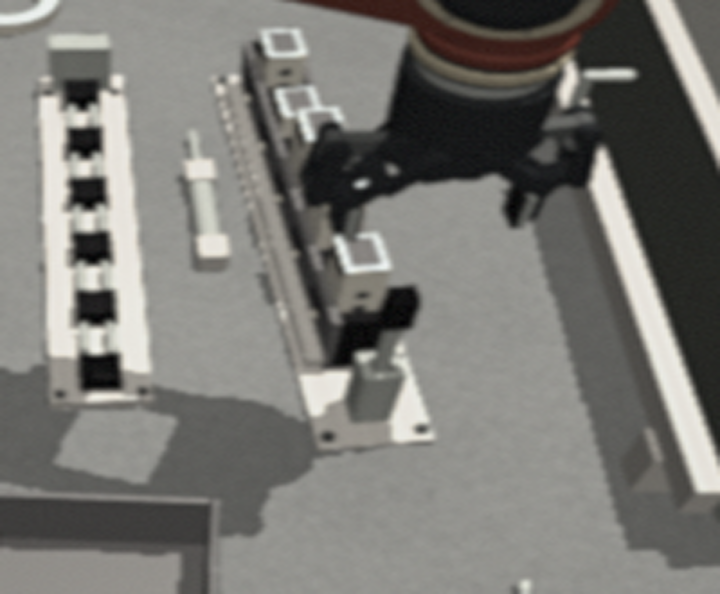

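Call:
move_arm(
  steps=[
    [1,[0,5,0],[0,0,0]],
    [1,[0,10.6,0],[0,0,0]],
    [1,[0,10.6,0],[0,0,0]],
    [1,[0,10.6,0],[0,0,0]],
    [0,[0,10.6,0],[0,0,0]],
    [0,[0,10.6,0],[0,0,0]],
    [0,[0,10.6,0],[0,0,0]],
    [0,[0,10.6,0],[0,0,0]],
    [0,[0,10.6,0],[0,0,0]],
    [0,[0,10.6,0],[0,0,0]],
  ],
)

```text
time_s: 6.08
eef_pos: [0.6515, -0.1549, 0.155]
eef_rot: [-1.257, 1.131, -1.132]
ft_force: [-0.9, 0.8, 4.4]
grip_width: 0.0174
```

Call:
move_arm(
  steps=[
    [0,[0,-3,0],[0,0,0]],
    [0,[0,-6,0],[0,0,0]],
    [0,[0,-9,0],[0,0,0]],
    [0,[0,-12,0],[0,0,0]],
    [0,[0,-13,0],[0,0,0]],
    [0,[0,-13,0],[0,0,0]],
    [0,[0,-13,0],[0,0,0]],
  ],
)

```text
time_s: 6.95
eef_pos: [0.6505, -0.1545, 0.2819]
eef_rot: [-1.258, 1.134, -1.129]
ft_force: [0.3, -0.1, -0.6]
grip_width: 0.0173
```

```bash
python3 -c "
from h import *
done([0,10.6,0]);done([0,-13,0])
s=cam('side','s4')
p=cam('wrist','w4');c=cam('scene')
for q in (s,c):
  for l in ('rod','bin'):
    print(l,[(round(x['confidence'],2),np.round(x['position']).tolist()) for x in ctrl.outline_of(q,l)][:2])
plan((.466,-.328,.28,6))
"
```

```text
rod [(0.43, [263.0, 338.0])]
bin [(0.88, [263.0, 338.0])]
rod [(0.51, [225.0, 215.0]), (0.21, [307.0, 218.0])]
bin [(0.92, [145.0, 239.0])]
t 7.3 cmd [ 0.6509 -0.1546  0.284 ] 6.02 tcp [ 0.6511 -0.1547  0.2838] zyaw 6.02 f [-0.1  0.1 -1.2] w 0.0173 q6 -0.45
[15.3, 0.4, -20.2] turn 0.0
```

View pics/s4.png

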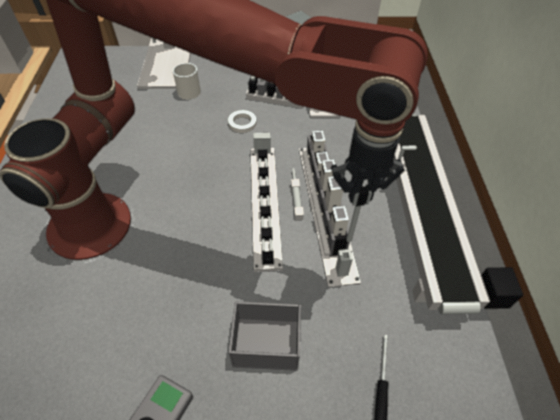

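View pics/w4.png

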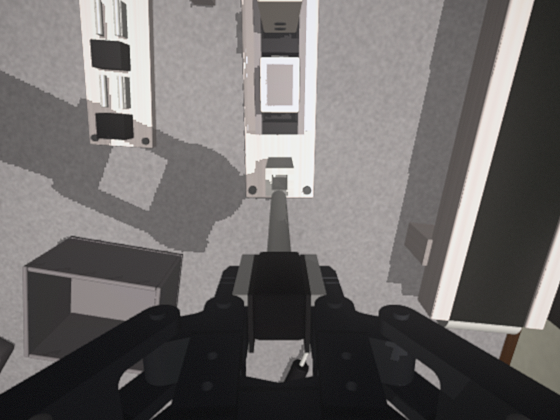

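```bash
python3 -c "
from h import *
s=cam('side');c=cam('scene')
cv2.imwrite('pics/bin_s.png',cv2.resize(s['image'][290:385,215:315],None,fx=6,fy=6,interpolation=cv2.INTER_CUBIC))
cv2.imwrite('pics/bin_c.png',cv2.resize(c['image'][195:280,110:180],None,fx=6,fy=6,interpolation=cv2.INTER_CUBIC))
"
```

```text
(no output)
```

View pics/bin_s.png

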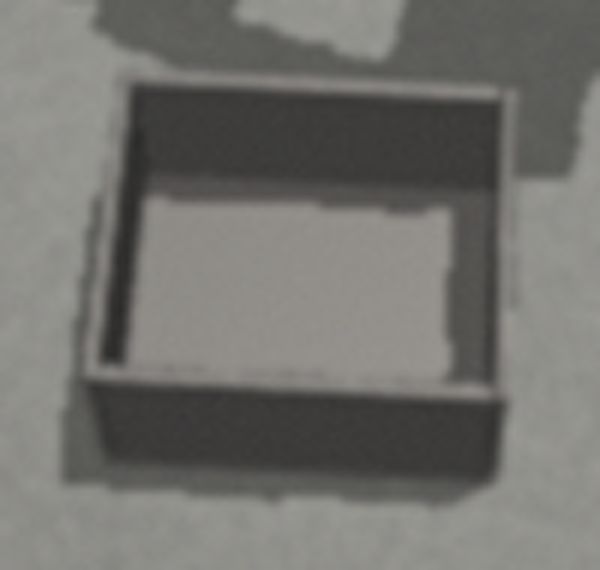

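View pics/bin_c.png

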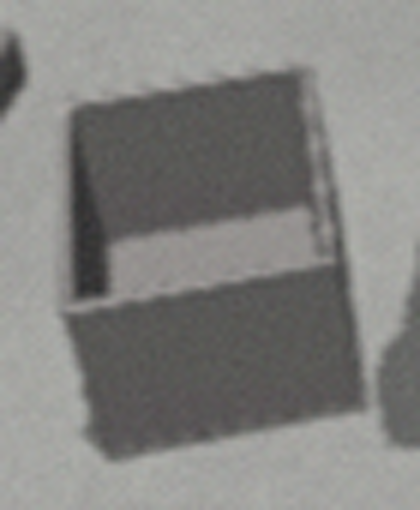

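```bash
python3 -c "
from h import *
s=cam('side');c=cam('scene')
q=[onz(s,(x/6+215-.4,y/6+290-.4),.09) for x,y in [(125,77),(513,92),(503,398),(86,380)]]
print(np.round(q,4),np.mean(q,0))
q=[onz(c,(x/6+110-.4,y/6+195-.4),.09) for x,y in [(68,102),(310,70),(345,262),(66,310)]]
print(np.round(q,4),np.mean(q,0))
plan((.466,-.32,.28,6))
"
```

```text
[[ 0.4044 -0.2709  0.09  ]
 [ 0.5404 -0.2791  0.09  ]
 [ 0.5319 -0.3857  0.09  ]
 [ 0.3963 -0.3772  0.09  ]] [ 0.46823811 -0.32821873  0.09      ]
[[ 0.3993 -0.3714  0.09  ]
 [ 0.4132 -0.2671  0.09  ]
 [ 0.5455 -0.2738  0.09  ]
 [ 0.5349 -0.3835  0.09  ]] [ 0.47325107 -0.32395529  0.09      ]
t 7.5 cmd [ 0.6509 -0.1546  0.284 ] 6.02 tcp [ 0.6512 -0.1547  0.2843] zyaw 6.02 f [-0.   0.5 -0.8] w 0.0171 q6 -0.45
[14.51, 0.4, -20.12] turn 0.0
```

Call:
move_arm(
  steps=[
    [0,[15.2,0,-19.9],[0,0,0]],
    [0,[15.2,0,-19.9],[0,0,0]],
    [0,[15.2,0,-19.9],[0,0,0]],
    [0,[15.2,0,-19.9],[0,0,0]],
    [0,[15.2,0,-19.9],[0,0,0]],
    [0,[15.2,0,-19.9],[0,0,0]],
    [0,[15.2,0,-19.9],[0,0,0]],
    [0,[15.2,0,-19.9],[0,0,0]],
  ],
)

```text
time_s: 8.5
eef_pos: [0.4702, -0.3258, 0.2842]
eef_rot: [-1.258, 1.13, -1.13]
ft_force: [0.1, 0.6, -1.1]
grip_width: 0.0173
```

```bash
python3 -c "
from h import *
done([15.2,0,-19.9])
p=cam('wrist','w5')
s=cam('side','s5')
plan((.469,-.327,.145,6))
cv2.imwrite('pics/s5z.png',cv2.resize(s['image'][200:400,180:380],None,fx=3,fy=3,interpolation=cv2.INTER_CUBIC))
"
```

```text
t 8.6 cmd [ 0.4689 -0.3267  0.284 ] 6.02 tcp [ 0.4699 -0.3261  0.2842] zyaw 6.11 f [ 0.6  0.7 -0.6] w 0.0173 q6 -0.84
[0.03, 13.9, 0.01] turn 0.0
```

View pics/s5z.png

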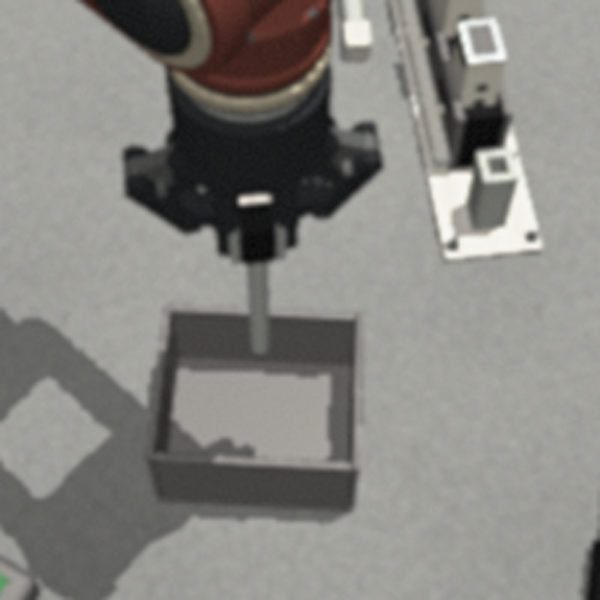

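View pics/w5.png

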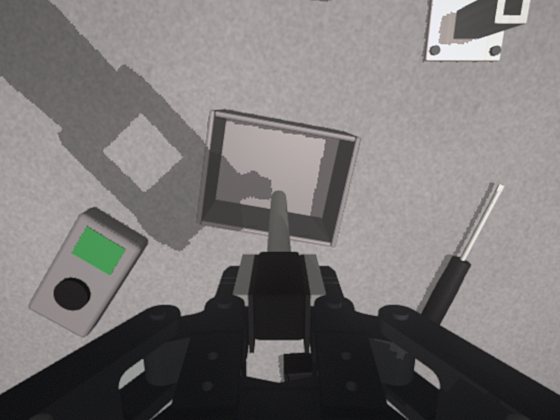

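Call:
move_arm(
  steps=[
    [0,[0,5,0],[0,0,0]],
    [0,[0,9,0],[0,0,0]],
    [0,[0,12,0],[0,0,0]],
    [0,[0,13.7,0],[0,0,0]],
    [0,[0,13.7,0],[0,0,0]],
    [0,[0,13.7,0],[0,0,0]],
    [0.6,[0,13.7,0],[0,0,0]],
    [0.6,[0,13.7,0],[0,0,0]],
    [0.6,[0,13.7,0],[0,0,0]],
    [0.6,[0,13.7,0],[0,0,0]],
  ],
)

```text
time_s: 9.85
eef_pos: [0.4693, -0.3268, 0.1475]
eef_rot: [-1.257, 1.131, -1.132]
ft_force: [0.3, 0.4, -0.4]
grip_width: 0.0512
```

Call:
move_arm(
  steps=[
    [0.8,[0,-4,0],[0,0,0]],
    [0.8,[0,-10,0],[0,0,0]],
    [0.8,[0,-16,0],[0,0,0]],
    [0.8,[0,-16,0],[0,0,0]],
    [0.8,[0,-16,0],[0,0,0]],
  ],
)

```text
time_s: 10.48
eef_pos: [0.4691, -0.3267, 0.307]
eef_rot: [-1.257, 1.132, -1.131]
ft_force: [0.7, -0.5, -0.4]
grip_width: 0.0685
```

```bash
python3 -c "
from h import *
done([0,13.7,0]);done([0,-16,0])
s=cam('side','s6');c=cam('scene','c6')
plan((.65,-.07,.307,6))
cv2.imwrite('pics/s6z.png',np.hstack([cv2.resize(s['image'][200:400,180:380],None,fx=2,fy=2,interpolation=cv2.INTER_CUBIC),cv2.resize(c['image'][140:340,80:280],None,fx=2,fy=2,interpolation=cv2.INTER_CUBIC)]))
"
```

```text
t 10.57 cmd [ 0.4689 -0.3267  0.307 ] 6.02 tcp [ 0.4686 -0.3262  0.3049] zyaw 6.02 f [ 1.  -0.4  0.2] w 0.0685 q6 -0.84
[-23.63, 0.0, 20.7] turn 0.0
```

View pics/s6z.png

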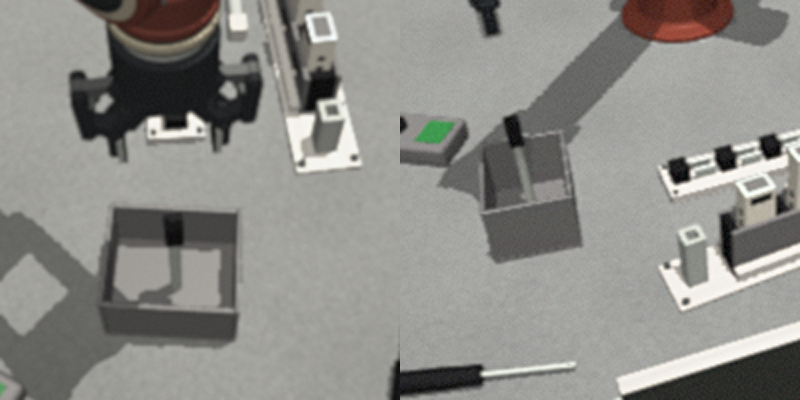

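```bash
cat >> h.py <<'E'
DK=(.6273,.0692,.1046); RL=(.4637,.0520,.039)
def loc(F,y,x=0.):
    return np.array([F[0]+x*np.cos(F[2])-y*np.sin(F[2]),F[1]+x*np.sin(F[2])+y*np.cos(F[2])])
BAY={2:.14,1:.07,4:0.,5:-.07,3:-.14}; CLIP={1:.14,2:.07,3:0.,4:-.07,5:-.14}
HT={1:.084,2:.098,3:.112,4:.126,5:.14}
E
python3 -c "
from h import *
x,y=loc(DK,-.14);print(x,y)
plan((x,y,.3,6),(x,y,.14,6),(x,y,.122,6))
"
```

```text
0.6419173108801745 -0.070034816847771
t 10.57 cmd [ 0.4689 -0.3267  0.307 ] 6.02 tcp [ 0.4686 -0.3262  0.3049] zyaw 6.02 f [ 1.  -0.4  0.2] w 0.0685 q6 -0.84
[-23.71, 0.7, 19.9] turn 0.0
[-23.71, 16.7, 19.9] turn 0.0
[-23.71, 18.5, 19.9] turn 0.0
```

Call:
move_arm(
  steps=[
    [0,[-23.7,0.7,19.9],[0,0,0]],
    [0,[-23.7,0.7,19.9],[0,0,0]],
    [0,[-23.7,0.7,19.9],[0,0,0]],
    [0,[-23.7,0.7,19.9],[0,0,0]],
    [0,[-23.7,0.7,19.9],[0,0,0]],
    [0,[-23.7,0.7,19.9],[0,0,0]],
    [0,[-23.7,8,19.9],[0,0,0]],
    [0,[-23.7,13,19.9],[0,0,0]],
    [0,[-23.7,16.7,19.9],[0,0,0]],
    [0,[-23.7,16.7,19.9],[0,0,0]],
  ],
)

```text
time_s: 11.82
eef_pos: [0.6391, -0.0705, 0.1355]
eef_rot: [-1.261, 1.139, -1.127]
ft_force: [0.1, -0.8, 0.6]
grip_width: 0.0001
```

```bash
python3 -c "
from h import *
done([-23.7,16.7,19.9])
p=cam('wrist','w7')
s=cam('side','s7')
x,y=loc(DK,-.14)
plan((x,y,.122,6))
cv2.imwrite('pics/s7z.png',cv2.resize(s['image'][120:320,240:440],None,fx=3,fy=3,interpolation=cv2.INTER_CUBIC))
"
```

```text
t 11.93 cmd [ 0.6419 -0.0701  0.14  ] 6.02 tcp [ 0.6422 -0.0708  0.1408] zyaw 5.97 f [-0.7 -0.2 -0.2] w -0.0001 q6 -0.33
[-0.01, 1.8, -0.0] turn 0.0
```

View pics/w7.png

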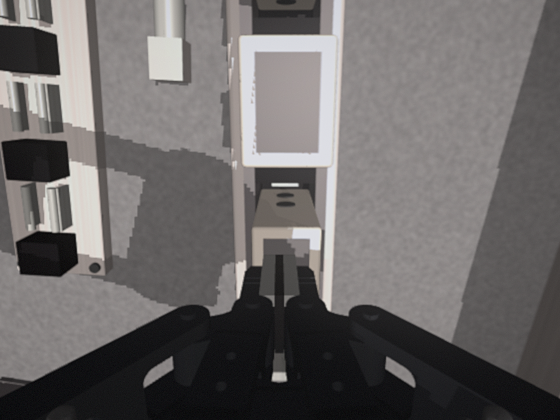

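View pics/s7z.png

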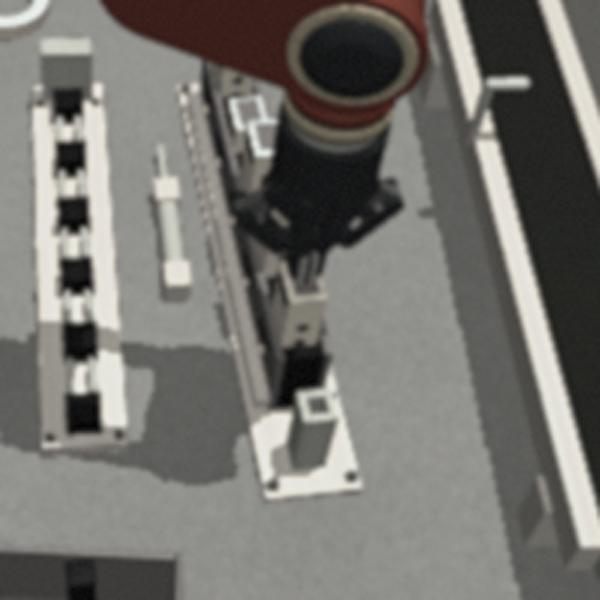

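Call:
move_arm(
  steps=[
    [0,[0,0.6,0],[0,0,0]],
    [0,[0,1.0,0],[0,0,0]],
    [0,[0,1.4,0],[0,0,0]],
    [0,[0,1.7,0],[0,0,0]],
    [0,[0,1.8,0],[0,0,0]],
    [0,[0,1.8,0],[0,0,0]],
  ],
)

```text
time_s: 12.68
eef_pos: [0.6455, -0.071, 0.1285]
eef_rot: [-1.253, 1.124, -1.137]
ft_force: [-1.8, -0.6, 15.8]
grip_width: -0.0001
```

Call:
move_arm(
  steps=[
    [0,[0,0.4,0],[0,0,0]],
    [0,[0,0.8,0],[0,0,0]],
    [0,[0,1.0,0],[0,0,0]],
    [0,[0,1.0,0],[0,0,0]],
  ],
)

```text
time_s: 13.18
eef_pos: [0.646, -0.0717, 0.1231]
eef_rot: [-1.254, 1.123, -1.138]
ft_force: [-12.5, -0.5, 32.1]
grip_width: 0.0002
```

Call:
move_arm(
  steps=[
    [0,[0,-1,0],[0,0,0]],
    [0,[0,-3,0],[0,0,0]],
    [0,[0,-6,0],[0,0,0]],
    [0.7,[0,-10,0],[0,0,0]],
    [0.7,[0,-10,0],[0,0,0]],
  ],
)

```text
time_s: 13.8
eef_pos: [0.6445, -0.0706, 0.2174]
eef_rot: [-1.253, 1.125, -1.137]
ft_force: [0.2, 0.2, 0.1]
grip_width: 0.0357
```

```bash
python3 -c "
from h import *
done([0,1.8,0]);done([0,1.0,0]);done([0,-10,0])
s=cam('side','s8');c=cam('scene')
x,y=loc(DK,-.14)
plan((x,y,.107,6))
p=cam('wrist','w8')
print(proj(p,[x,y,.152]),proj(p,[x,y,.132]))
cv2.imwrite('pics/s8z.png',np.hstack([cv2.resize(s['image'][140:290,270:400],None,fx=3,fy=3,interpolation=cv2.INTER_CUBIC),cv2.resize(c['image'][170:320,200:330],None,fx=3,fy=3,interpolation=cv2.INTER_CUBIC)]))
"
```

```text
t 13.9 cmd [ 0.6419 -0.0701  0.212 ] 6.02 tcp [ 0.6423 -0.0702  0.2125] zyaw 6.02 f [-0.8 -0.7 -0.5] w 0.0511 q6 -0.33
[-0.01, 10.5, -0.0] turn 0.0
[[277.9364444  226.84450459]] [[278.00844301 216.83371665]]
```

View pics/s8z.png

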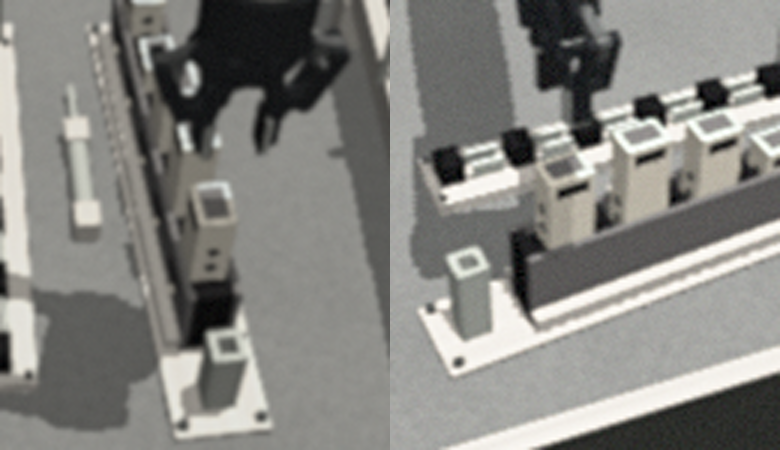

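View pics/w8.png

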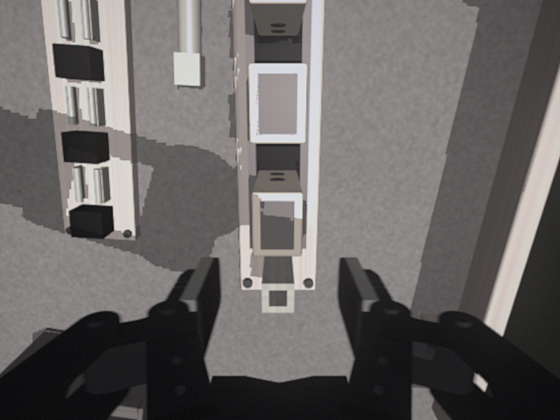

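Call:
move_arm(
  steps=[
    [0.7,[0,4,0],[0,0,0]],
    [0.7,[0,8,0],[0,0,0]],
    [0.7,[0,10.2,0],[0,0,0]],
    [0.7,[0,10.2,0],[0,0,0]],
    [0.7,[0,10.2,0],[0,0,0]],
    [0,[0,10.2,0],[0,0,0]],
    [0,[0,10.2,0],[0,0,0]],
    [0,[0,10.2,0],[0,0,0]],
    [0,[0,10.2,0],[0,0,0]],
    [0,[0,10.2,0],[0,0,0]],
  ],
)

```text
time_s: 15.2
eef_pos: [0.6433, -0.0704, 0.1113]
eef_rot: [-1.256, 1.129, -1.133]
ft_force: [1.9, 0.5, 4.0]
grip_width: 0.0292
```

Call:
move_arm(
  steps=[
    [0,[0,-2,0],[0,0,0]],
    [0,[0,-5,0],[0,0,0]],
    [0,[0,-9,0],[0,0,0]],
    [0,[0,-13,0],[0,0,0]],
    [0,[0,-15,0],[0,0,0]],
    [0,[0,-15,0],[0,0,0]],
    [0,[0,-15,0],[0,0,0]],
  ],
)

```text
time_s: 16.08
eef_pos: [0.6412, -0.0699, 0.2578]
eef_rot: [-1.259, 1.135, -1.129]
ft_force: [0.1, 0.5, -2.2]
grip_width: 0.029
```

```bash
python3 -c "
from h import *
done([0,10.2,0]);done([0,-15,0])
s=cam('side','s9')
p=cam('wrist','w9')
x,y=loc(RL,0);r=np.degrees(RL[2])
plan((x,y,.26,r),(x,y,.12,r))
cv2.imwrite('pics/s9z.png',cv2.resize(s['image'][100:300,220:420],None,fx=3,fy=3,interpolation=cv2.INTER_CUBIC))
"
```

```text
t 16.18 cmd [ 0.6419 -0.0701  0.26  ] 6.02 tcp [ 0.6412 -0.07    0.2575] zyaw 6.02 f [-0.3  0.7 -1.2] w 0.0296 q6 -0.33
[-14.01, 0.0, -16.45] turn 0.066
[-14.01, 14.0, -16.45] turn 0.066
```

View pics/s9z.png

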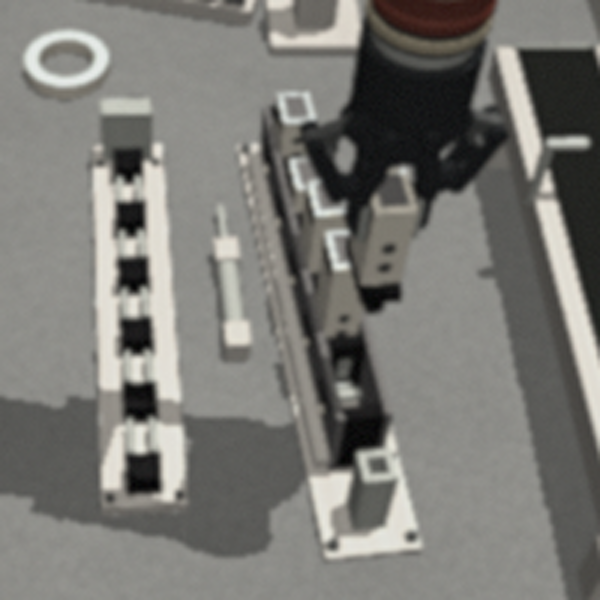

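View pics/w9.png

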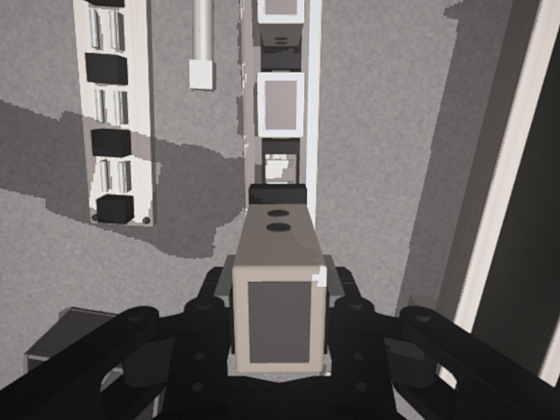

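Call:
move_arm(
  steps=[
    [0,[-14,0,-16.4],[0,0.066,0]],
    [0,[-14,0,-16.4],[0,0.066,0]],
    [0,[-14,0,-16.4],[0,0.066,0]],
    [0,[-14,0,-16.4],[0,0.066,0]],
    [0,[-14,0,-16.4],[0,0.066,0]],
    [0,[-14,0,-16.4],[0,0.066,0]],
    [0,[-14,0,-16.4],[0,0.066,0]],
    [0,[-14,6,-16.4],[0,0.066,0]],
    [0,[-14,6,-16.4],[0,0.066,0]],
  ],
)

```text
time_s: 17.3
eef_pos: [0.4607, 0.0515, 0.194]
eef_rot: [-1.236, 1.191, -1.174]
ft_force: [-0.1, 0.9, -1.7]
grip_width: 0.0296
```

```bash
python3 -c "
from h import *
done([-14,6,-16.4],.066)
s=cam('side','s10');cam('scene')
p=cam('wrist','w10')
np.savez('cal10.npz',wK=p['K'],wT=p['extrinsics'],sK=s['K'],sT=s['extrinsics'])
x,y=loc(RL,0);r=np.degrees(RL[2])
plan((x,y,.12,r))
for yy in (-.07,-.14): print(proj(p,[*loc(RL,yy),.0395]))
cv2.imwrite('pics/s10z.png',cv2.resize(s['image'][100:300,180:380],None,fx=3,fy=3,interpolation=cv2.INTER_CUBIC))
cv2.imwrite('pics/w10z.png',cv2.resize(p['image'][0:280,180:380],None,fx=2.8,fy=2.1,interpolation=cv2.INTER_CUBIC))
"
```

```text
t 17.45 cmd [0.4642 0.0519 0.2   ] 2.23 tcp [0.4659 0.0515 0.2025] zyaw 2.21 f [ 0.6 -0.3 -0.4] w 0.0295 q6 -0.09
[-0.01, 8.0, -0.05] turn 0.0
[[277.64170988 263.42791853]]
[[277.74315436 329.99465899]]
```

View pics/s10z.png

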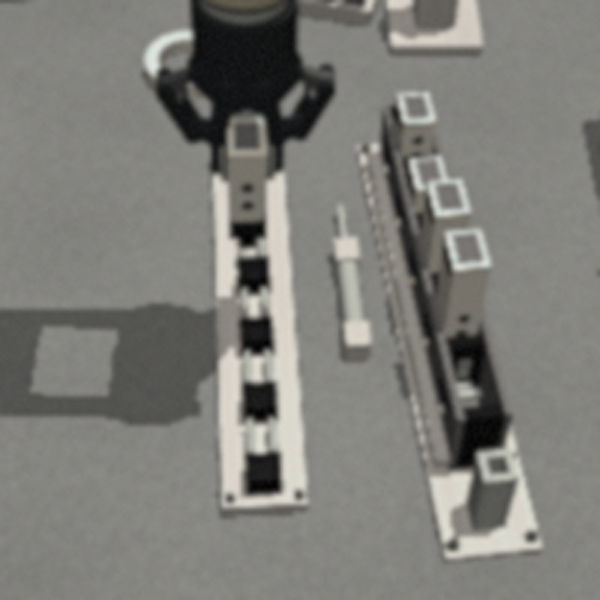

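View pics/w10.png

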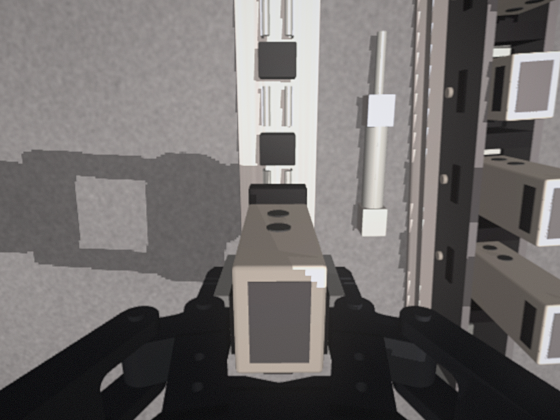

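```bash
python3 -c "
from h import *
p=cam('wrist','w11')
for yy in (.105,.07,.035): print(yy,proj(p,[*loc(RL,yy),.0395]).round(1),proj(p,[*loc(RL,yy,-.035),.015]).round(1),proj(p,[*loc(RL,yy,.035),.015]).round(1))
x,y=loc(RL,0);r=np.degrees(RL[2])
plan((x,y,.12,r))
cv2.imwrite('pics/w11z.png',cv2.resize(p['image'][0:210,210:340],None,fx=4,fy=2.8,interpolation=cv2.INTER_CUBIC))
"
```

```text
0.105 [[275.3  57.4]] [[234.3  61. ]] [[316.7  61. ]]
0.07 [[275.4 103.8]] [[235.7 103.9]] [[315.5 103.9]]
0.035 [[275.6 147.3]] [[237.  144.2]] [[314.5 144.2]]
t 17.5 cmd [0.4642 0.0519 0.2   ] 2.23 tcp [0.4664 0.0515 0.2033] zyaw 2.21 f [ 0.7  0.3 -1.3] w 0.0292 q6 -0.09
[-0.01, 8.0, -0.05] turn 0.0
```

View pics/w11z.png

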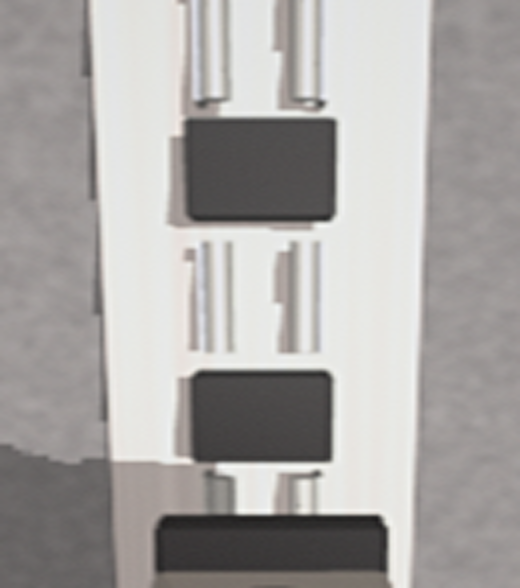

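```bash
sed -i 's/RL=(.4637,.0520,.039)/RL=(.4637,.0506,.039)/' h.py; python3 -c "
from h import *
p=cam('wrist','w12')
o=ctrl.get_obs();t=np.array(o['eef_pos']);M=R.from_rotvec(o['eef_rot']).as_matrix()
q=[onz(p,u,t[2]+.042) for u in [(235,266),(325,266),(324,373),(234,374)]]
print(((np.mean(q,0)-t)@M*1000).round(1),[np.round((a-t)@M*1000,1) for a in q])
x,y=loc(RL,0);r=np.degrees(RL[2])
plan((x,y,.12,r),(x,y,.096,r),(x,y,.075,r))
"
```

```text
[ -3.  -42.    0.3] [array([-22.7, -42.1, -13.2]), array([-22.6, -41.9,  14.2]), array([ 16.4, -41.9,  15.3]), array([ 16.7, -42.1, -14.9])]
t 17.55 cmd [0.4642 0.0519 0.2   ] 2.23 tcp [0.4665 0.0516 0.2035] zyaw 2.22 f [-0.4  0.1 -2. ] w 0.0301 q6 -0.09
[0.13, 8.0, -0.05] turn 0.0
[0.13, 10.4, -0.05] turn 0.0
[0.13, 12.5, -0.05] turn 0.0
```

View pics/w12.png

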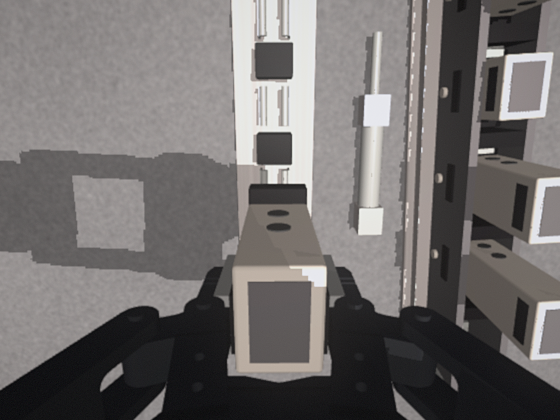

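```bash
cat >> h.py <<'E'
def sync():
    """average measured pose over a few periods, set as commanded"""
    P=[];W=[]
    for i in range(4):
        o=ctrl.get_obs();M=R.from_rotvec(o['eef_rot']).as_matrix();P.append(o['eef_pos']);W.append(np.arctan2(M[1,2],M[0,2]))
        if i<3: ctrl.read_camera('scene')
    c=load();print('sync: cmd was',np.round(c['p'],4),'spread',np.ptp(P,axis=0).round(4))
    json.dump(dict(p=np.mean(P,0).tolist(),w=float(np.mean(W))),open('cmd.json','w'))
E
python3 -c "
from h import *
sync()
x,y=loc(RL,-.002);r=np.degrees(RL[2])
plan((x,y,.12,r),(x,y,.1,r),(x,y,.075,r))
"
```

```text
sync: cmd was [0.4642 0.0519 0.2   ] spread [0.0008 0.0002 0.0011]
t 17.7 cmd [0.4661 0.0517 0.203 ] 2.23 tcp [0.4657 0.0518 0.2024] zyaw 2.24 f [-0.6 -0.1 -1.3] w 0.0296 q6 -0.09
[0.3, 8.3, -0.25] turn -0.0
[0.3, 10.3, -0.25] turn -0.0
[0.3, 12.8, -0.25] turn -0.0
```

Call:
move_arm(
  steps=[
    [0,[0.3,4,-0.1],[0,0,0]],
    [0,[0.3,7,-0.1],[0,0,0]],
    [0,[0.3,8.2,-0.1],[0,0,0]],
    [0,[0.3,8.2,-0.1],[0,0,0]],
    [0,[0.3,8.2,-0.1],[0,0,0]],
    [0,[0.3,8.2,-0.1],[0,0,0]],
  ],
)

```text
time_s: 18.45
eef_pos: [0.4647, 0.0488, 0.1199]
eef_rot: [-1.226, 1.178, -1.182]
ft_force: [-0.3, 0.1, -1.6]
grip_width: 0.0293
```

```bash
python3 -c "
from h import *
json.dump(dict(p=[.4642,.0519,.2],w=np.radians(2.23)),open('cmd.json','w'))
done([0.3,8.2,-.1])
x,y=loc(RL,-.002);r=np.degrees(RL[2])
for i in range(4): plan(); s=cam('side')
plan((x,y,.1,r),(x,y,.075,r))
cv2.imwrite('pics/s11z.png',cv2.resize(s['image'][100:300,180:380],None,fx=3,fy=3,interpolation=cv2.INTER_CUBIC))
"
```

```text
t 18.45 cmd [0.4633 0.0489 0.118 ] 2.23 tcp [0.4647 0.0488 0.1199] zyaw 2.24 f [-0.3  0.1 -1.6] w 0.0293 q6 -0.09
t 18.5 cmd [0.4633 0.0489 0.118 ] 2.23 tcp [0.4646 0.0488 0.1197] zyaw 2.23 f [ 0.7  0.7 -1.6] w 0.0294 q6 -0.09
t 18.55 cmd [0.4633 0.0489 0.118 ] 2.23 tcp [0.4643 0.0488 0.1194] zyaw 2.24 f [ 0.3  0.6 -2.8] w 0.0292 q6 -0.09
t 18.6 cmd [0.4633 0.0489 0.118 ] 2.23 tcp [0.4641 0.0488 0.1191] zyaw 2.24 f [-0.8  0.2 -2.1] w 0.0294 q6 -0.09
t 18.65 cmd [0.4633 0.0489 0.118 ] 2.23 tcp [0.464  0.0488 0.1188] zyaw 2.23 f [-0.   0.9 -0.7] w 0.029 q6 -0.09
[0.03, 1.8, 0.04] turn -0.0
[0.03, 4.3, 0.04] turn -0.0
```

View pics/s11z.png

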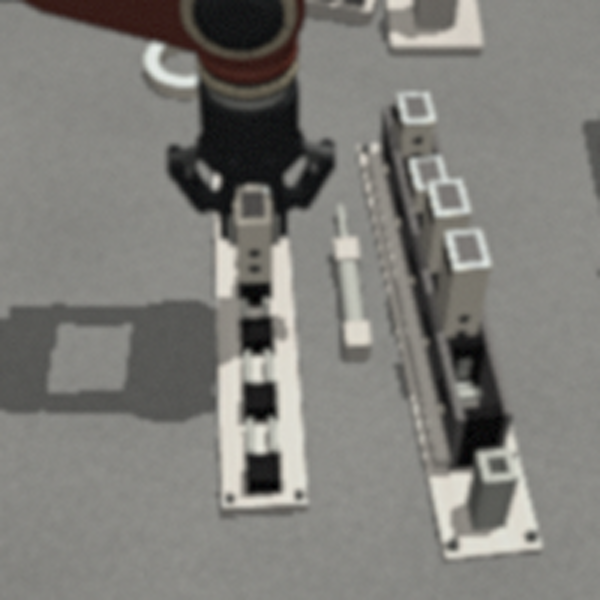

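Call:
move_arm(
  steps=[
    [0,[0,1.2,0],[0,0,0]],
    [0,[0,2,0],[0,0,0]],
    [0,[0,2.6,0],[0,0,0]],
    [0,[0,3.2,0],[0,0,0]],
    [0,[0,3.8,0],[0,0,0]],
    [0,[0,4.2,0],[0,0,0]],
    [0,[0,4.2,0],[0,0,0]],
    [0,[0,4.2,0],[0,0,0]],
  ],
)

```text
time_s: 19.65
eef_pos: [0.4646, 0.0486, 0.0877]
eef_rot: [-1.233, 1.184, -1.177]
ft_force: [-33.9, 0.1, 69.2]
grip_width: 0.0295
```

Call:
move_arm(
  steps=[
    [0,[0,-1.0,0],[0,0,0]],
    [0,[0,-1.0,0],[0,0,0]],
    [0,[0,-1.0,0],[0,0,0]],
  ],
)

```text
time_s: 20.02
eef_pos: [0.4641, 0.0487, 0.0878]
eef_rot: [-1.228, 1.18, -1.18]
ft_force: [-6.2, 0.2, 15.2]
grip_width: 0.0294
```

```bash
python3 -c "
from h import *
done([0,4.2,0]);done([0,-1,0])
s=cam('side');c=cam('scene')
plan()
cv2.imwrite('pics/s12z.png',np.hstack([cv2.resize(s['image'][120:280,200:320],None,fx=3.5,fy=3.5,interpolation=cv2.INTER_CUBIC),cv2.resize(c['image'][140:300,220:320],None,fx=3.5,fy=3.5,interpolation=cv2.INTER_CUBIC)]))
"
```

```text
t 20.12 cmd [0.4633 0.0489 0.086 ] 2.23 tcp [0.4641 0.0487 0.0879] zyaw 2.24 f [-4.7 -1.3 15.4] w 0.0294 q6 -0.09
```

View pics/s12z.png

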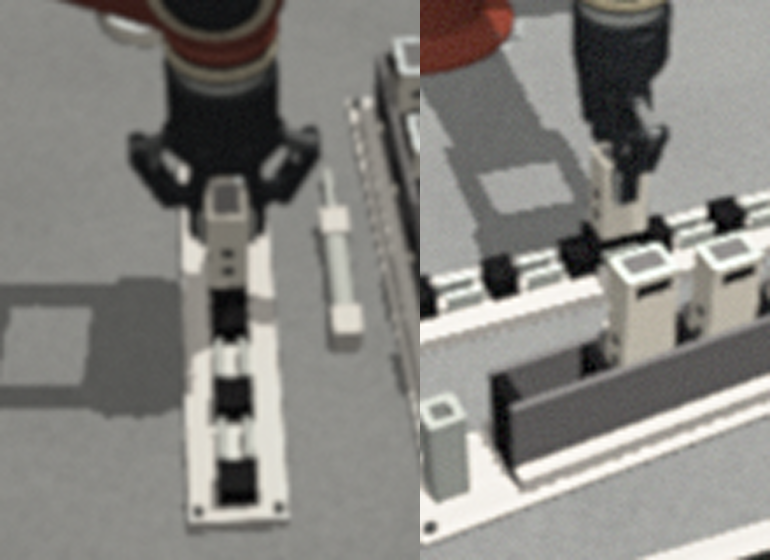

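Call:
move_arm(
  steps=[
    [0.7,[0,0,0],[0,0,0]],
    [0.7,[0,0,0],[0,0,0]],
    [0.7,[0,0,0],[0,0,0]],
    [0.7,[0,-4,0],[0,0,0]],
    [0.7,[0,-10,0],[0,0,0]],
    [0.7,[0,-16,0],[0,0,0]],
    [0.7,[0,-20,0],[0,0,0]],
    [0.7,[0,-20,0],[0,0,0]],
    [0.7,[0,-20,0],[0,0,0]],
  ],
)

```text
time_s: 21.25
eef_pos: [0.4632, 0.0488, 0.285]
eef_rot: [-1.229, 1.182, -1.18]
ft_force: [-0.9, 0.3, -0.1]
grip_width: 0.0597
```

```bash
python3 -c "
from h import *
done([0,-20,0])
cam('scene');cam('scene')
s=cam('side');c=cam('scene');p=cam('wrist','w13')
x,y=loc(RL,0)
for z in (.1275,.1395): print(z,proj(p,[x,y,z]),proj(s,[x,y,z]),proj(c,[x,y,z]))
plan((*loc(DK,-.07),.3,6),(*loc(DK,-.07),.175,6))
cv2.imwrite('pics/s13z.png',np.hstack([cv2.resize(s['image'][120:280,200:320],None,fx=3.5,fy=3.5,interpolation=cv2.INTER_CUBIC),cv2.resize(c['image'][140:300,220:320],None,fx=3.5,fy=3.5,interpolation=cv2.INTER_CUBIC)]))
"
```

```text
0.1275 [[280.36420076 188.47386095]] [[263.67419765 176.35607972]] [[276.45439829 182.14742631]]
0.1395 [[280.36835288 191.73577474]] [[263.56343095 173.10862555]] [[276.55760121 178.64510506]]
t 21.5 cmd [0.4633 0.0489 0.286 ] 2.23 tcp [0.4631 0.0488 0.2846] zyaw 2.24 f [ 0.4  0.8 -1.1] w 0.06 q6 -0.09
[5.59, -1.4, 16.92] turn -0.066
[5.59, 11.1, 16.92] turn -0.066
```

View pics/s13z.png

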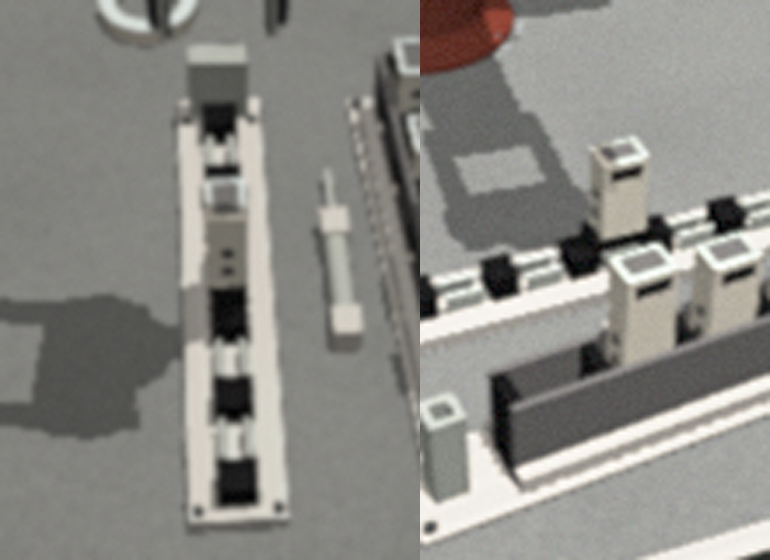

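View pics/w13.png

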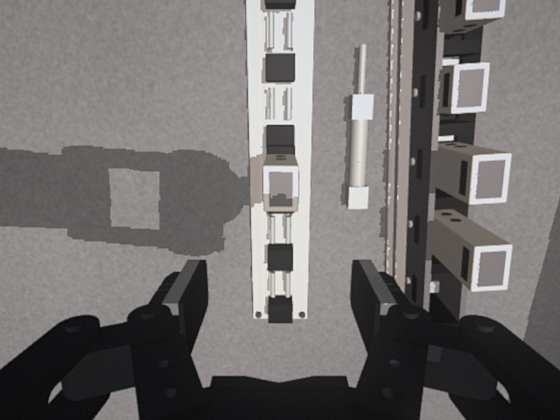

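Call:
move_arm(
  steps=[
    [0,[5.6,-1.4,16.9],[0,-0.066,0]],
    [0,[5.6,-1.4,16.9],[0,-0.066,0]],
    [0,[5.6,-1.4,16.9],[0,-0.066,0]],
    [0,[5.6,-1.4,16.9],[0,-0.066,0]],
    [0,[5.6,-1.4,16.9],[0,-0.066,0]],
    [0,[5.6,5,16.9],[0,-0.066,0]],
    [0,[5.6,9,16.9],[0,-0.066,0]],
    [0,[5.6,11.1,16.9],[0,-0.066,0]],
    [0,[5.6,11.1,16.9],[0,-0.066,0]],
    [0,[5.6,11.1,16.9],[0,-0.066,0]],
  ],
)

```text
time_s: 22.75
eef_pos: [0.6359, -0.0006, 0.1782]
eef_rot: [-1.255, 1.128, -1.134]
ft_force: [0.3, 0.4, 0.9]
grip_width: -0.0003
```

```bash
python3 -c "
from h import *
done([5.6,11.1,16.9],-.066)
p=cam('wrist','w14')
plan((*loc(DK,-.07),.175,6))
"
```

```text
t 22.8 cmd [ 6.344e-01 -5.000e-04  1.750e-01] 6.01 tcp [ 0.6362 -0.0007  0.1785] zyaw 6.02 f [-0.2 -0.7 -1.3] w 0.0 q6 -0.22
[-0.01, 0.0, 0.02] turn 0.0
```

View pics/w14.png

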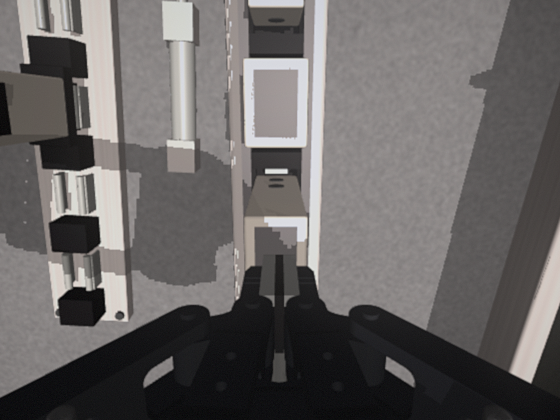

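Call:
move_arm(
  steps=[
    [0,[0,1.2,0],[0,0,0]],
    [0,[0,1.8,0],[0,0,0]],
    [0,[0,2.4,0],[0,0,0]],
    [0,[0,3,0],[0,0,0]],
    [0,[0,3.4,0],[0,0,0]],
    [0,[0,3.7,0],[0,0,0]],
    [0,[0,3.7,0],[0,0,0]],
    [0,[0,3.7,0],[0,0,0]],
  ],
)

```text
time_s: 23.8
eef_pos: [0.6391, -0.0015, 0.1512]
eef_rot: [-1.251, 1.122, -1.139]
ft_force: [-13.6, -0.3, 40.3]
grip_width: -0.0001
```

Call:
move_arm(
  steps=[
    [0,[0,-1.5,0],[0,0,0]],
    [0,[0,-4,0],[0,0,0]],
    [0.7,[0,-9.7,0],[0,0,0]],
    [0.7,[0,-9.7,0],[0,0,0]],
    [0.7,[0,-9.7,0],[0,0,0]],
    [0.7,[0,-9.7,0],[0,0,0]],
  ],
)

```text
time_s: 24.55
eef_pos: [0.6337, -0.0005, 0.2328]
eef_rot: [-1.259, 1.135, -1.129]
ft_force: [-0.2, 0.2, -1.6]
grip_width: 0.0598
```

```bash
python3 -c "
from h import *
done([0,3.7,0]);done([0,-9.7,0])
p=cam('wrist','w15')
x,y=loc(DK,-.07)
plan((x,y,.138,6))
print(proj(p,[x,y,.18]),proj(p,[x,y,.16]))
"
```

```text
t 24.6 cmd [ 6.344e-01 -5.000e-04  2.350e-01] 6.01 tcp [ 6.337e-01 -5.000e-04  2.329e-01] zyaw 6.01 f [ 0.6  0.5 -0.3] w 0.0596 q6 -0.22
[-0.01, 9.7, 0.02] turn 0.0
[[280.55643101 231.68062043]] [[280.53977421 220.97130293]]
```

View pics/w15.png

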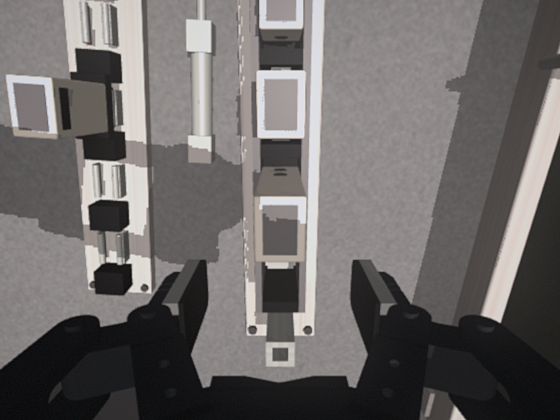

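Call:
move_arm(
  steps=[
    [0.7,[-0.1,4,0],[0,0,0]],
    [0.7,[-0.1,8,0],[0,0,0]],
    [0.7,[-0.1,9.7,0],[0,0,0]],
    [0.7,[-0.1,9.7,0],[0,0,0]],
    [0.7,[-0.1,9.7,0],[0,0,0]],
    [0,[-0.1,9.7,0],[0,0,0]],
    [0,[-0.1,9.7,0],[0,0,0]],
    [0,[-0.1,9.7,0],[0,0,0]],
    [0,[-0.1,9.7,0],[0,0,0]],
    [0,[-0.1,9.7,0],[0,0,0]],
  ],
)

```text
time_s: 25.85
eef_pos: [0.6353, 0.0003, 0.139]
eef_rot: [-1.256, 1.13, -1.133]
ft_force: [0.8, -0.3, 2.3]
grip_width: 0.0291
```

Call:
move_arm(
  steps=[
    [0,[0,-2,0],[0,0,0]],
    [0,[0,-5,0],[0,0,0]],
    [0,[0,-9,0],[0,0,0]],
    [0,[0,-13,0],[0,0,0]],
    [0,[0,-14,0],[0,0,0]],
    [0,[0,-14,0],[0,0,0]],
  ],
)

```text
time_s: 26.6
eef_pos: [0.6343, 0.0005, 0.2782]
eef_rot: [-1.257, 1.132, -1.131]
ft_force: [0.2, -0.6, -2.1]
grip_width: 0.0295
```

```bash
python3 -c "
from h import *
done([-.1,9.7,0]);done([0,-14,0])
p=cam('wrist','w16')
x,y=loc(RL,-.14);r=np.degrees(RL[2])
plan((x,y,.278,r),(x,y,.15,r))
"
```

```text
t 26.65 cmd [6.343e-01 5.000e-04 2.780e-01] 6.01 tcp [6.337e-01 6.000e-04 2.765e-01] zyaw 6.02 f [ 0.7 -0.9 -2. ] w 0.0294 q6 -0.22
[7.2, 0.0, -17.36] turn 0.066
[7.2, 12.8, -17.36] turn 0.066
```

View pics/w16.png

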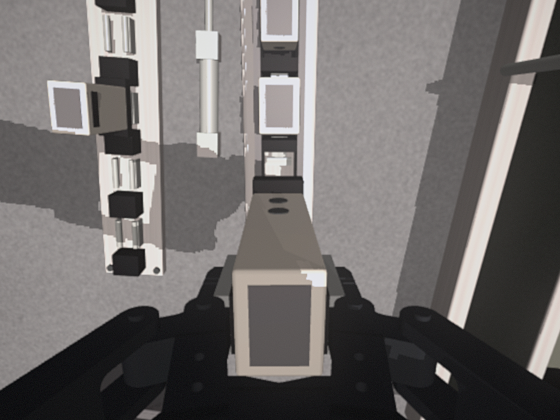

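Call:
move_arm(
  steps=[
    [0,[7.3,0,-17.4],[0,0.066,0]],
    [0,[7.3,0,-17.4],[0,0.066,0]],
    [0,[7.3,0,-17.4],[0,0.066,0]],
    [0,[7.3,0,-17.4],[0,0.066,0]],
    [0,[7.3,4,-17.4],[0,0.066,0]],
    [0,[7.3,8,-17.4],[0,0.066,0]],
    [0,[7.3,11,-17.4],[0,0.066,0]],
    [0,[7.3,12.8,-17.4],[0,0.066,0]],
    [0,[7.3,12.8,-17.4],[0,0.066,0]],
    [0,[7.3,12.8,-17.4],[0,0.066,0]],
  ],
)

```text
time_s: 27.9
eef_pos: [0.4701, -0.0906, 0.1515]
eef_rot: [-1.227, 1.179, -1.182]
ft_force: [0.8, -0.3, -1.7]
grip_width: 0.0294
```

```bash
python3 -c "
from h import *
done([7.3,12.8,-17.4],.066)
for i in range(3): s=cam('side'); plan()
c=cam('scene');p=cam('wrist','w17')
x,y=loc(RL,-.14,0);r=np.degrees(RL[2])
plan((x,y,.103,r))
cv2.imwrite('pics/s17z.png',np.hstack([cv2.resize(s['image'][150:310,200:320],None,fx=3.5,fy=3.5,interpolation=cv2.INTER_CUBIC),cv2.resize(c['image'][150:310,190:290],None,fx=3.5,fy=3.5,interpolation=cv2.INTER_CUBIC)]))
"
```

```text
t 27.95 cmd [ 0.4689 -0.0903  0.15  ] 2.23 tcp [ 0.4703 -0.0907  0.1519] zyaw 2.24 f [-0.3 -0.3 -0.9] w 0.0294 q6 -0.39
t 28.0 cmd [ 0.4689 -0.0903  0.15  ] 2.23 tcp [ 0.4704 -0.0907  0.1521] zyaw 2.24 f [ 0.3 -0.6 -1.9] w 0.0296 q6 -0.39
t 28.05 cmd [ 0.4689 -0.0903  0.15  ] 2.23 tcp [ 0.4702 -0.0907  0.152 ] zyaw 2.23 f [ 0.1 -1.  -2.4] w 0.0292 q6 -0.39
t 28.15 cmd [ 0.4689 -0.0903  0.15  ] 2.23 tcp [ 0.4699 -0.0906  0.1515] zyaw 2.24 f [-0.3 -0.3 -1.1] w 0.0294 q6 -0.39
[-0.1, 4.7, 0.03] turn -0.0
```

View pics/s17z.png

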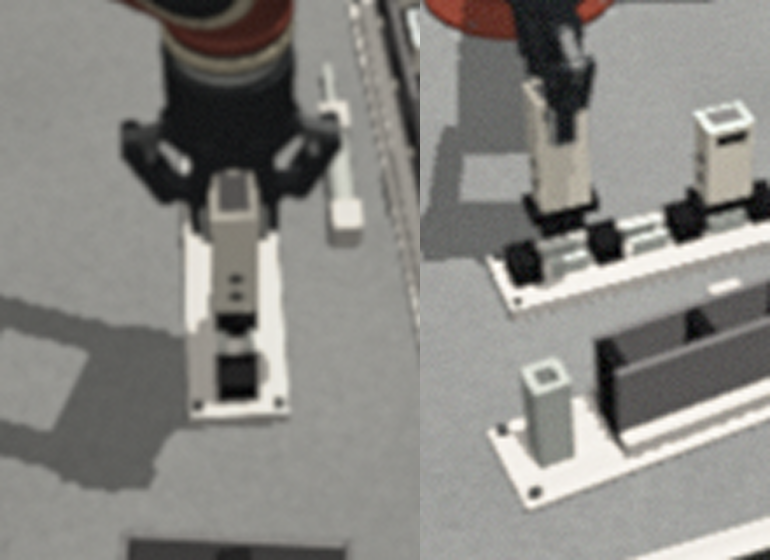

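View pics/w17.png

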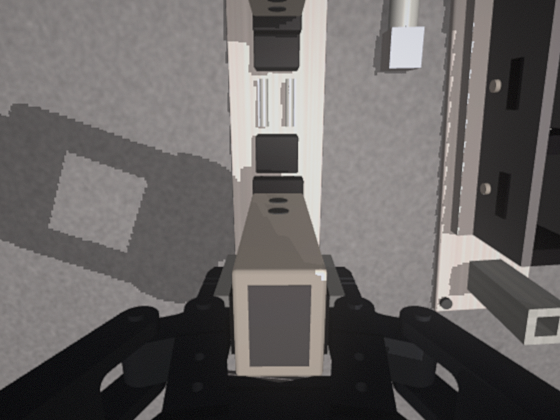

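Call:
move_arm(
  steps=[
    [0,[0,1.2,0],[0,0,0]],
    [0,[0,1.9,0],[0,0,0]],
    [0,[0,2.5,0],[0,0,0]],
    [0,[0,3.1,0],[0,0,0]],
    [0,[0,3.7,0],[0,0,0]],
    [0,[0,4.2,0],[0,0,0]],
    [0,[0,4.5,0],[0,0,0]],
    [0,[0,4.5,0],[0,0,0]],
  ],
)

```text
time_s: 29.15
eef_pos: [0.4706, -0.091, 0.1156]
eef_rot: [-1.23, 1.181, -1.179]
ft_force: [-24.2, 7.5, 53.4]
grip_width: 0.0293
```

Call:
move_arm(
  steps=[
    [0,[0,-0.8,0],[0,0,0]],
    [0,[0,-0.8,0],[0,0,0]],
  ],
)

```text
time_s: 29.4
eef_pos: [0.47, -0.0908, 0.1158]
eef_rot: [-1.227, 1.179, -1.182]
ft_force: [-5.8, 1.5, 14.4]
grip_width: 0.0292
```

Call:
move_arm(
  steps=[
    [0.7,[0,0,0],[0,0,0]],
    [0.7,[0,0,0],[0,0,0]],
    [0.7,[0,0,0],[0,0,0]],
    [0.7,[0,-4,0],[0,0,0]],
    [0.7,[0,-10,0],[0,0,0]],
    [0.7,[0,-16,0],[0,0,0]],
    [0.7,[0,-18,0],[0,0,0]],
    [0.7,[0,-18,0],[0,0,0]],
  ],
)

```text
time_s: 30.4
eef_pos: [0.4699, -0.0906, 0.2944]
eef_rot: [-1.226, 1.178, -1.182]
ft_force: [-0.2, 0.2, -0.1]
grip_width: 0.0597
```

```bash
python3 -c "
from h import *
done([0,3.7,0]);done([0,-18,0])
s=cam('side');c=cam('scene');p=cam('wrist','w18')
x,y=loc(RL,-.14)
for z in (.1555,.1675): print(z,proj(p,[x,y,z]),proj(s,[x,y,z]),proj(c,[x,y,z]))
plan((*loc(DK,0),.3,6),(*loc(DK,0),.161,6))
cv2.imwrite('pics/s18z.png',np.hstack([cv2.resize(s['image'][150:310,200:320],None,fx=3.5,fy=3.5,interpolation=cv2.INTER_CUBIC),cv2.resize(c['image'][150:310,190:290],None,fx=3.5,fy=3.5,interpolation=cv2.INTER_CUBIC)]))
"
```

```text
0.1555 [[280.18065285 195.76147023]] [[265.63046962 214.41455175]] [[228.59818517 185.07458125]]
0.1675 [[280.17911954 199.55169062]] [[265.5269568  211.18394117]] [[228.36165056 181.38263668]]
t 30.55 cmd [ 0.4689 -0.0903  0.293 ] 2.23 tcp [ 0.4682 -0.0901  0.2902] zyaw 2.23 f [ 0.3 -0.4 -0. ] w 0.0598 q6 -0.39
[-15.33, -0.7, 16.45] turn -0.066
[-15.33, 13.2, 16.45] turn -0.066
```

View pics/s18z.png

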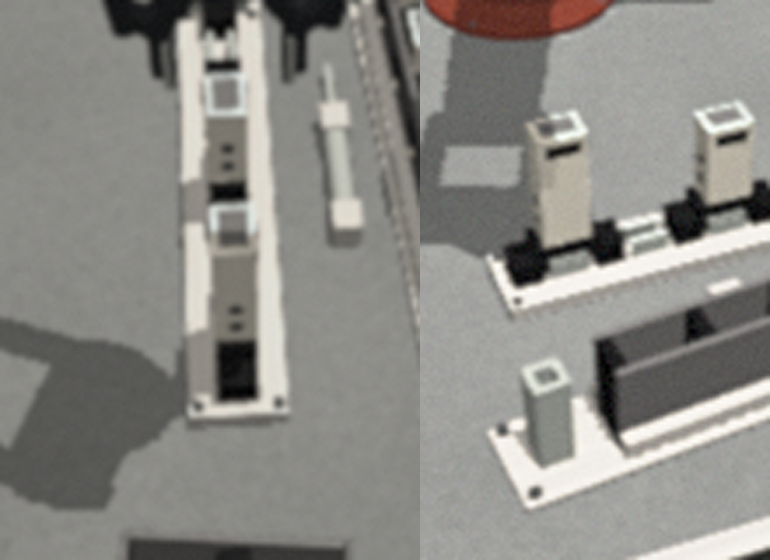

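Call:
move_arm(
  steps=[
    [0,[-15.3,-0.7,16.4],[0,-0.066,0]],
    [0,[-15.3,-0.7,16.4],[0,-0.066,0]],
    [0,[-15.3,-0.7,16.4],[0,-0.066,0]],
    [0,[-15.3,-0.7,16.4],[0,-0.066,0]],
    [0,[-15.3,-0.7,16.4],[0,-0.066,0]],
    [0,[-15.3,5,16.4],[0,-0.066,0]],
    [0,[-15.3,10,16.4],[0,-0.066,0]],
    [0,[-15.3,13.2,16.4],[0,-0.066,0]],
    [0,[-15.3,13.2,16.4],[0,-0.066,0]],
    [0,[-15.3,13.2,16.4],[0,-0.066,0]],
  ],
)

```text
time_s: 31.8
eef_pos: [0.6273, 0.0683, 0.1624]
eef_rot: [-1.256, 1.131, -1.133]
ft_force: [0.6, -0.3, 0.7]
grip_width: -0.0001
```

```bash
python3 -c "
from h import *
done([-15.3,13.2,16.4],-.066)
p=cam('wrist','w19')
plan((*loc(DK,0),.161,6))
"
```

```text
t 31.85 cmd [0.6268 0.0689 0.161 ] 6.01 tcp [0.628  0.0684 0.1635] zyaw 5.99 f [-0.2 -0.3  0.3] w 0.0002 q6 -0.11
[-0.02, 0.0, 0.05] turn 0.0
```

View pics/w19.png

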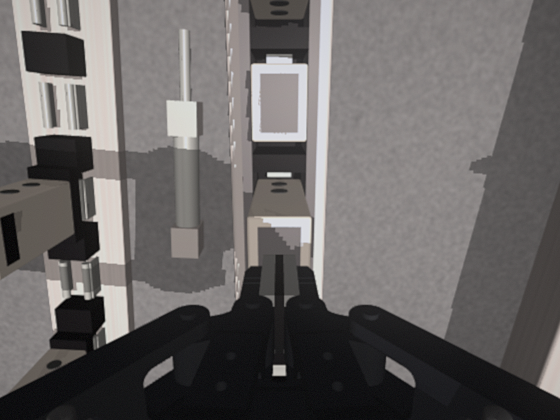

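Same press as before, then retract and open.

Call:
move_arm(
  steps=[
    [0,[0,1.2,0],[0,0,0]],
    [0,[0,1.8,0],[0,0,0]],
    [0,[0,2.4,0],[0,0,0]],
    [0,[0,3,0],[0,0,0]],
    [0,[0,3.4,0],[0,0,0]],
    [0,[0,3.7,0],[0,0,0]],
    [0,[0,3.7,0],[0,0,0]],
    [0,[0,3.7,0],[0,0,0]],
  ],
)

```text
time_s: 32.85
eef_pos: [0.6311, 0.0687, 0.1373]
eef_rot: [-1.252, 1.123, -1.137]
ft_force: [-17.9, -2.3, 43.2]
grip_width: 0.0001
```

Call:
move_arm(
  steps=[
    [0,[0,-1.5,0],[0,0,0]],
    [0,[0,-4,0],[0,0,0]],
    [0.7,[0,-9.7,0],[0,0,0]],
    [0.7,[0,-9.7,0],[0,0,0]],
    [0.7,[0,-9.7,0],[0,0,0]],
    [0.7,[0,-9.7,0],[0,0,0]],
  ],
)

```text
time_s: 33.6
eef_pos: [0.6261, 0.0689, 0.2189]
eef_rot: [-1.26, 1.134, -1.13]
ft_force: [0.1, 0.8, -0.2]
grip_width: 0.0595
```

```bash
python3 -c "
from h import *
done([0,3.7,0]);done([0,-9.7,0])
p=cam('wrist','w20')
x,y=loc(DK,0)
plan((x,y,.124,6))
print(proj(p,[x,y,.166]),proj(p,[x,y,.146]))
"
```

```text
t 33.65 cmd [0.6268 0.0689 0.221 ] 6.01 tcp [0.6261 0.0689 0.219 ] zyaw 6.02 f [0.3 0.5 0.2] w 0.0597 q6 -0.11
[-0.02, 9.7, 0.05] turn 0.0
[[281.11110073 231.19089096]] [[281.04409736 220.5122599 ]]
```

View pics/w20.png

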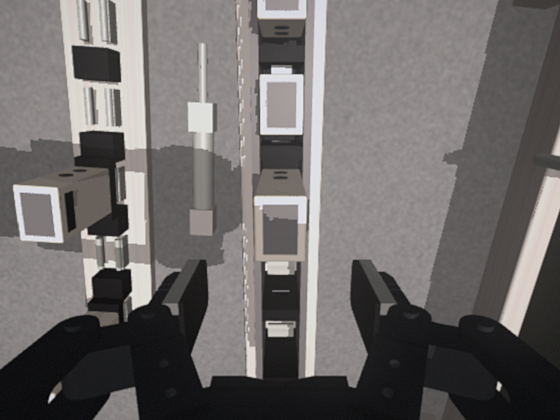

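Sprung up (top centre at about (280,228)). Grip and draw.

Call:
move_arm(
  steps=[
    [0.7,[-0.1,4,0],[0,0,0]],
    [0.7,[-0.1,8,0],[0,0,0]],
    [0.7,[-0.1,9.7,0],[0,0,0]],
    [0.7,[-0.1,9.7,0],[0,0,0]],
    [0.7,[-0.1,9.7,0],[0,0,0]],
    [0,[-0.1,9.7,0],[0,0,0]],
    [0,[-0.1,9.7,0],[0,0,0]],
    [0,[-0.1,9.7,0],[0,0,0]],
    [0,[-0.1,9.7,0],[0,0,0]],
    [0,[-0.1,9.7,0],[0,0,0]],
  ],
)

```text
time_s: 34.9
eef_pos: [0.6278, 0.0698, 0.1249]
eef_rot: [-1.256, 1.13, -1.133]
ft_force: [1.8, 0.9, 3.0]
grip_width: 0.0293
```

Call:
move_arm(
  steps=[
    [0,[0,-2,0],[0,0,0]],
    [0,[0,-5,0],[0,0,0]],
    [0,[0,-9,0],[0,0,0]],
    [0,[0,-13,0],[0,0,0]],
    [0,[0,-14,0],[0,0,0]],
    [0,[0,-14,0],[0,0,0]],
  ],
)

```text
time_s: 35.65
eef_pos: [0.6266, 0.0699, 0.2637]
eef_rot: [-1.258, 1.132, -1.131]
ft_force: [-0.2, -0.1, -2.4]
grip_width: 0.0294
```

```bash
python3 -c "
from h import *
done([-.1,9.7,0]);done([0,-14,0])
p=cam('wrist','w21')
x,y=loc(RL,-.07);r=np.degrees(RL[2])
plan((x,y,.264,r),(x,y,.136,r))
"
```

```text
t 35.7 cmd [0.6267 0.0699 0.264 ] 6.01 tcp [0.6261 0.0699 0.2621] zyaw 6.02 f [ 0.1 -0.  -3. ] w 0.0291 q6 -0.11
[7.2, 0.0, -16.87] turn 0.066
[7.2, 12.8, -16.87] turn 0.066
```

View pics/w21.png

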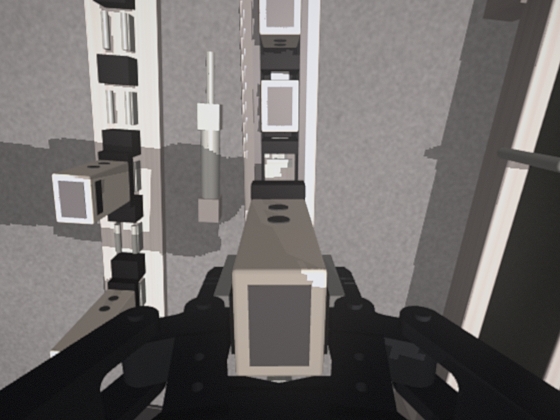

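Call:
move_arm(
  steps=[
    [0,[7.3,0,-16.9],[0,0.066,0]],
    [0,[7.3,0,-16.9],[0,0.066,0]],
    [0,[7.3,0,-16.9],[0,0.066,0]],
    [0,[7.3,0,-16.9],[0,0.066,0]],
    [0,[7.3,3,-16.9],[0,0.066,0]],
    [0,[7.3,7,-16.9],[0,0.066,0]],
    [0,[7.3,11,-16.9],[0,0.066,0]],
    [0,[7.3,12.8,-16.9],[0,0.066,0]],
    [0,[7.3,12.8,-16.9],[0,0.066,0]],
    [0,[7.3,12.8,-16.9],[0,0.066,0]],
  ],
)

```text
time_s: 36.95
eef_pos: [0.4678, -0.0206, 0.1379]
eef_rot: [-1.226, 1.178, -1.182]
ft_force: [-0.3, -0.2, -2.0]
grip_width: 0.0292
```

```bash
python3 -c "
from h import *
done([7.3,12.8,-16.9],.066)
for i in range(2): s=cam('side'); plan()
c=cam('scene');p=cam('wrist','w22')
x,y=loc(RL,-.07,0);r=np.degrees(RL[2])
plan((x,y,.09,r))
cv2.imwrite('pics/s22z.png',np.hstack([cv2.resize(s['image'][130:290,200:320],None,fx=3.5,fy=3.5,interpolation=cv2.INTER_CUBIC),cv2.resize(c['image'][150:310,190:290],None,fx=3.5,fy=3.5,interpolation=cv2.INTER_CUBIC)]))
"
```

```text
t 37.0 cmd [ 0.4663 -0.0204  0.136 ] 2.23 tcp [ 0.468  -0.0207  0.1383] zyaw 2.24 f [ 0.   0.5 -2.5] w 0.0295 q6 -0.24
t 37.05 cmd [ 0.4663 -0.0204  0.136 ] 2.23 tcp [ 0.468  -0.0207  0.1383] zyaw 2.24 f [ 0.2 -0.4 -1.9] w 0.0294 q6 -0.24
t 37.15 cmd [ 0.4663 -0.0204  0.136 ] 2.23 tcp [ 0.4676 -0.0206  0.1379] zyaw 2.23 f [-0.5 -0.2 -2. ] w 0.0291 q6 -0.24
[-0.1, 4.6, 0.02] turn -0.0
```

View pics/s22z.png

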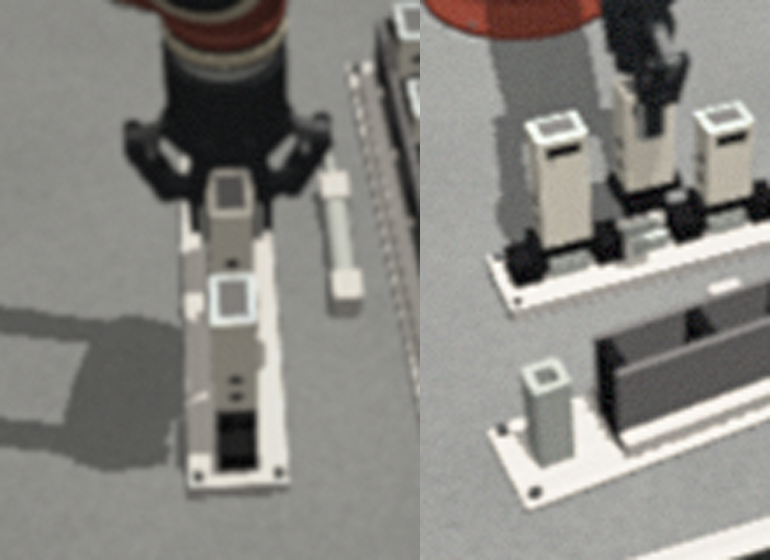

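Call:
move_arm(
  steps=[
    [0,[0,1.2,0],[0,0,0]],
    [0,[0,1.9,0],[0,0,0]],
    [0,[0,2.5,0],[0,0,0]],
    [0,[0,3.1,0],[0,0,0]],
    [0,[0,3.7,0],[0,0,0]],
    [0,[0,4.2,0],[0,0,0]],
    [0,[0,4.5,0],[0,0,0]],
    [0,[0,4.5,0],[0,0,0]],
  ],
)

```text
time_s: 38.15
eef_pos: [0.4678, -0.0207, 0.1016]
eef_rot: [-1.231, 1.183, -1.178]
ft_force: [-27.4, 4.9, 55.8]
grip_width: 0.0292
```

Call:
move_arm(
  steps=[
    [0,[0,-0.8,0],[0,0,0]],
    [0,[0,-0.8,0],[0,0,0]],
  ],
)

```text
time_s: 38.4
eef_pos: [0.4672, -0.0206, 0.1016]
eef_rot: [-1.227, 1.18, -1.181]
ft_force: [-6.3, 0.5, 15.5]
grip_width: 0.0299
```

Seated (0.1016). Release and rise.

Call:
move_arm(
  steps=[
    [0.7,[0,0,0],[0,0,0]],
    [0.7,[0,0,0],[0,0,0]],
    [0.7,[0,0,0],[0,0,0]],
    [0.7,[0,-4,0],[0,0,0]],
    [0.7,[0,-10,0],[0,0,0]],
    [0.7,[0,-16,0],[0,0,0]],
    [0.7,[0,-18,0],[0,0,0]],
    [0.7,[0,-18,0],[0,0,0]],
  ],
)

```text
time_s: 39.4
eef_pos: [0.4673, -0.0206, 0.2805]
eef_rot: [-1.226, 1.178, -1.182]
ft_force: [0.5, 0.8, 0.1]
grip_width: 0.0599
```

```bash
python3 -c "
from h import *
done([0,3.7,0]);done([0,-18,0])
s=cam('side');c=cam('scene')
x,y=loc(RL,-.07)
for z in (.1415,.1535): print(z,proj(s,[x,y,z]),proj(c,[x,y,z]))
plan((*loc(DK,.07),.28,6),(*loc(DK,.07),.119,6))
cv2.imwrite('pics/s23z.png',np.hstack([cv2.resize(s['image'][130:290,200:320],None,fx=3.5,fy=3.5,interpolation=cv2.INTER_CUBIC),cv2.resize(c['image'][150:310,190:290],None,fx=3.5,fy=3.5,interpolation=cv2.INTER_CUBIC)]))
"
```

```text
0.1415 [[264.60019568 194.37099308]] [[253.22042971 183.5685464 ]]
0.1535 [[264.49236007 191.12176729]] [[253.1635975  179.97388526]]
t 39.5 cmd [ 0.4663 -0.0204  0.279 ] 2.23 tcp [ 0.4658 -0.0203  0.2769] zyaw 2.23 f [-0.1  0.5  0.2] w 0.0597 q6 -0.24
[-15.31, -0.1, 15.98] turn -0.066
[-15.31, 16.0, 15.98] turn -0.066
```

View pics/s23z.png

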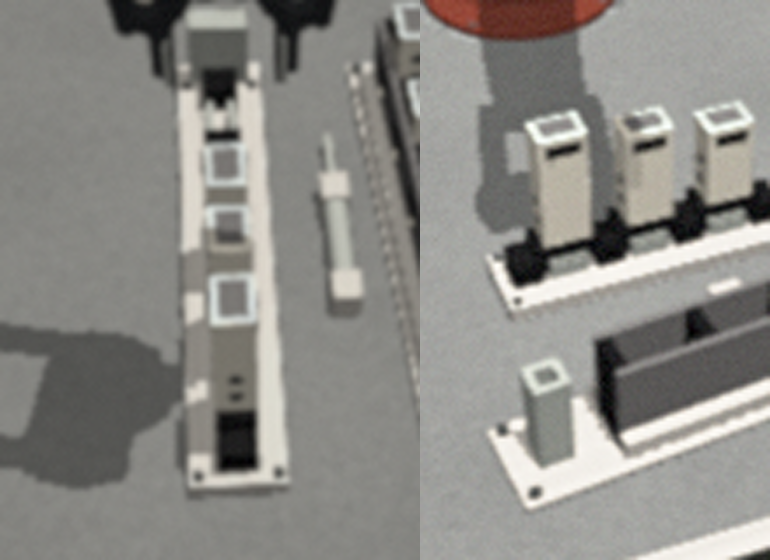

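Call:
move_arm(
  steps=[
    [0,[-15.3,0,16],[0,-0.066,0]],
    [0,[-15.3,0,16],[0,-0.066,0]],
    [0,[-15.3,0,16],[0,-0.066,0]],
    [0,[-15.3,0,16],[0,-0.066,0]],
    [0,[-15.3,3,16],[0,-0.066,0]],
    [0,[-15.3,8,16],[0,-0.066,0]],
    [0,[-15.3,13,16],[0,-0.066,0]],
    [0,[-15.3,16,16],[0,-0.066,0]],
    [0,[-15.3,16,16],[0,-0.066,0]],
    [0,[-15.3,16,16],[0,-0.066,0]],
  ],
)

```text
time_s: 40.75
eef_pos: [0.6205, 0.1386, 0.1193]
eef_rot: [-1.257, 1.132, -1.131]
ft_force: [0.6, -0.2, 0.2]
grip_width: 0.0004
```

```bash
python3 -c "
from h import *
done([-15.3,16,16],-.066)
p=cam('wrist','w24')
plan((*loc(DK,0.07),.119,6))
"
```

```text
t 40.8 cmd [0.6202 0.1387 0.119 ] 6.01 tcp [0.6213 0.1388 0.1206] zyaw 6.02 f [0.  0.1 0.2] w 0.0003 q6 -0.0
[-0.01, 0.0, -0.02] turn 0.0
```

View pics/w24.png

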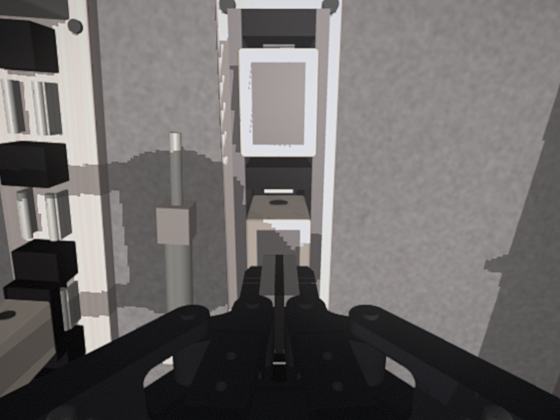

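Call:
move_arm(
  steps=[
    [0,[0,1.2,0],[0,0,0]],
    [0,[0,1.8,0],[0,0,0]],
    [0,[0,2.4,0],[0,0,0]],
    [0,[0,3,0],[0,0,0]],
    [0,[0,3.4,0],[0,0,0]],
    [0,[0,3.7,0],[0,0,0]],
    [0,[0,3.7,0],[0,0,0]],
    [0,[0,3.7,0],[0,0,0]],
  ],
)

```text
time_s: 41.8
eef_pos: [0.6234, 0.1387, 0.0949]
eef_rot: [-1.255, 1.128, -1.134]
ft_force: [-21.8, -4.0, 47.6]
grip_width: 0.0
```

Call:
move_arm(
  steps=[
    [0,[0,-1.5,0],[0,0,0]],
    [0,[0,-4,0],[0,0,0]],
    [0.7,[0,-9.7,0],[0,0,0]],
    [0.7,[0,-9.7,0],[0,0,0]],
    [0.7,[0,-9.7,0],[0,0,0]],
    [0.7,[0,-9.7,0],[0,0,0]],
  ],
)

```text
time_s: 42.55
eef_pos: [0.6194, 0.1385, 0.1771]
eef_rot: [-1.26, 1.134, -1.13]
ft_force: [-0.1, -0.1, -0.4]
grip_width: 0.06
```

```bash
python3 -c "
from h import *
done([0,3.7,0]);done([0,-9.7,0])
p=cam('wrist','w25')
x,y=loc(DK,.07)
plan((x,y,.091,6))
print(proj(p,[x,y,.124]),proj(p,[x,y,.104]))
"
```

```text
t 42.6 cmd [0.6202 0.1387 0.179 ] 6.01 tcp [0.6194 0.1385 0.177 ] zyaw 6.02 f [-0.4  0.1 -0.4] w 0.0597 q6 -0.0
[-0.01, 8.8, -0.02] turn 0.0
[[280.03970174 231.05216701]] [[280.05965325 220.37760434]]
```

View pics/w25.png

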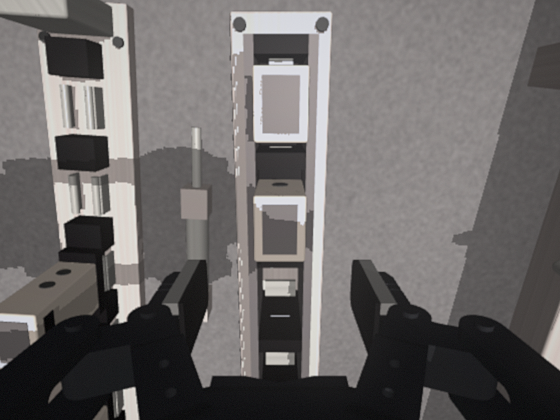

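Call:
move_arm(
  steps=[
    [0.7,[-0.1,3,0],[0,0,0]],
    [0.7,[-0.1,6,0],[0,0,0]],
    [0.7,[-0.1,7.6,0],[0,0,0]],
    [0.7,[-0.1,8.6,0],[0,0,0]],
    [0.7,[-0.1,8.6,0],[0,0,0]],
    [0,[-0.1,8.6,0],[0,0,0]],
    [0,[-0.1,8.6,0],[0,0,0]],
    [0,[-0.1,8.6,0],[0,0,0]],
    [0,[-0.1,8.6,0],[0,0,0]],
    [0,[-0.1,8.6,0],[0,0,0]],
  ],
)

```text
time_s: 43.85
eef_pos: [0.6212, 0.1397, 0.0941]
eef_rot: [-1.255, 1.13, -1.132]
ft_force: [1.1, -0.4, 2.9]
grip_width: 0.0288
```

Call:
move_arm(
  steps=[
    [0,[0,-2,0],[0,0,0]],
    [0,[0,-5,0],[0,0,0]],
    [0,[0,-9,0],[0,0,0]],
    [0,[0,-13,0],[0,0,0]],
    [0,[0,-15,0],[0,0,0]],
    [0,[0,-15,0],[0,0,0]],
  ],
)

```text
time_s: 44.6
eef_pos: [0.621, 0.1397, 0.2451]
eef_rot: [-1.255, 1.13, -1.133]
ft_force: [-0.7, 0.6, -1.3]
grip_width: 0.0289
```

```bash
python3 -c "
from h import *
done([-.1,8.6,0]);done([0,-15,0])
p=cam('wrist','w26')
x,y=loc(RL,.14);r=np.degrees(RL[2])
plan((x,y,.243,r),(x,y,.105,r))
"
```

```text
t 44.65 cmd [0.6201 0.1397 0.243 ] 6.01 tcp [0.6201 0.1396 0.2428] zyaw 6.01 f [ 0.1  0.1 -1.8] w 0.0292 q6 -0.0
[-6.74, 0.0, -15.56] turn 0.066
[-6.74, 13.8, -15.56] turn 0.066
```

View pics/w26.png

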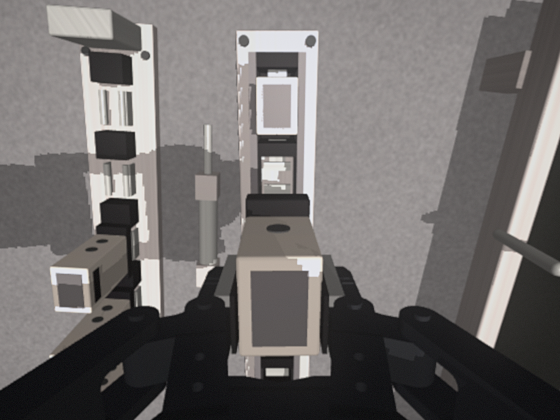

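Call:
move_arm(
  steps=[
    [0,[-6.6,0,-15.6],[0,0.066,0]],
    [0,[-6.6,0,-15.6],[0,0.066,0]],
    [0,[-6.6,0,-15.6],[0,0.066,0]],
    [0,[-6.6,0,-15.6],[0,0.066,0]],
    [0,[-6.6,4,-15.6],[0,0.066,0]],
    [0,[-6.6,8,-15.6],[0,0.066,0]],
    [0,[-6.6,12,-15.6],[0,0.066,0]],
    [0,[-6.6,13.8,-15.6],[0,0.066,0]],
    [0,[-6.6,13.8,-15.6],[0,0.066,0]],
    [0,[-6.6,13.8,-15.6],[0,0.066,0]],
  ],
)

```text
time_s: 45.9
eef_pos: [0.4597, 0.1891, 0.1069]
eef_rot: [-1.225, 1.179, -1.181]
ft_force: [0.4, 0.6, -0.3]
grip_width: 0.0292
```

```bash
python3 -c "
from h import *
done([-6.6,13.8,-15.6],.066)
for i in range(2): s=cam('side'); plan()
c=cam('scene');p=cam('wrist','w27')
x,y=loc(RL,.14,0);r=np.degrees(RL[2])
plan((x,y,.06,r))
cv2.imwrite('pics/s27z.png',np.hstack([cv2.resize(s['image'][100:260,200:320],None,fx=3.5,fy=3.5,interpolation=cv2.INTER_CUBIC),cv2.resize(c['image'][120:280,250:350],None,fx=3.5,fy=3.5,interpolation=cv2.INTER_CUBIC)]))
"
```

```text
t 45.95 cmd [0.458 0.189 0.105] 2.23 tcp [0.4599 0.1892 0.1073] zyaw 2.23 f [-0.3 -0.3 -0.8] w 0.0289 q6 0.2
t 46.0 cmd [0.458 0.189 0.105] 2.23 tcp [0.4599 0.1893 0.1074] zyaw 2.23 f [ 0.3 -0.7 -1.5] w 0.0293 q6 0.2
t 46.1 cmd [0.458 0.189 0.105] 2.23 tcp [0.4594 0.1892 0.1069] zyaw 2.24 f [ 0.2  0.1 -1.1] w 0.0292 q6 0.2
[-0.15, 4.5, 0.03] turn -0.0
```

View pics/s27z.png

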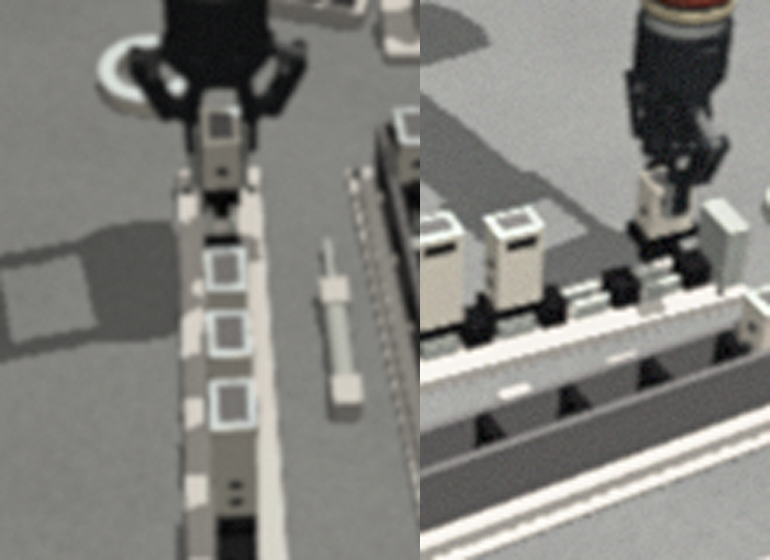

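View pics/w27.png

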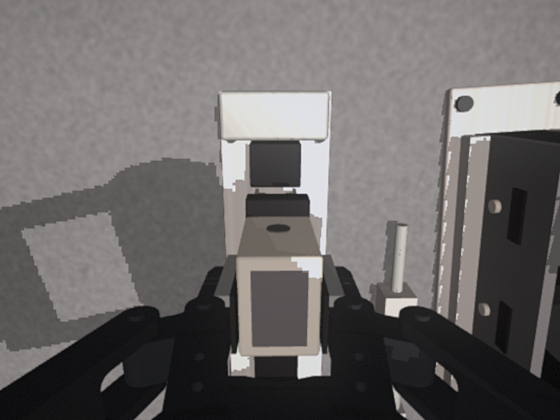

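Call:
move_arm(
  steps=[
    [0,[-0.05,1.2,0],[0,0,0]],
    [0,[-0.05,1.9,0],[0,0,0]],
    [0,[-0.05,2.5,0],[0,0,0]],
    [0,[-0.05,3.1,0],[0,0,0]],
    [0,[-0.05,3.7,0],[0,0,0]],
    [0,[-0.05,4.2,0],[0,0,0]],
    [0,[-0.05,4.5,0],[0,0,0]],
    [0,[-0.05,4.5,0],[0,0,0]],
  ],
)

```text
time_s: 47.1
eef_pos: [0.4589, 0.1898, 0.0701]
eef_rot: [-1.233, 1.183, -1.179]
ft_force: [-31.4, -9.2, 61.0]
grip_width: 0.0289
```

Call:
move_arm(
  steps=[
    [0,[0,-0.8,0],[0,0,0]],
    [0,[0,-0.8,0],[0,0,0]],
  ],
)

```text
time_s: 47.35
eef_pos: [0.4587, 0.1897, 0.0702]
eef_rot: [-1.227, 1.18, -1.18]
ft_force: [-6.0, -1.4, 15.0]
grip_width: 0.029
```

Seated at 0.070 as expected. Release and go on to module 2.

Call:
move_arm(
  steps=[
    [0.7,[0,0,0],[0,0,0]],
    [0.7,[0,0,0],[0,0,0]],
    [0.7,[0,0,0],[0,0,0]],
    [0.7,[0,-4,0],[0,0,0]],
    [0.7,[0,-10,0],[0,0,0]],
    [0.7,[0,-16,0],[0,0,0]],
    [0.7,[0,-20,0],[0,0,0]],
    [0.7,[0,-20,0],[0,0,0]],
  ],
)

```text
time_s: 48.35
eef_pos: [0.4604, 0.1899, 0.2729]
eef_rot: [-1.22, 1.175, -1.183]
ft_force: [0.2, -0.7, -0.9]
grip_width: 0.0597
```

```bash
python3 -c "
from h import *
done([-.05,3.7,0]);done([0,-20,0])
s=cam('side');c=cam('scene')
x,y=loc(RL,.14)
for z in (.0995,.1115): print(z,proj(s,[x,y,z]),proj(c,[x,y,z]))
plan((*loc(DK,.14),.27,6),(*loc(DK,.14),.133,6))
cv2.imwrite('pics/s28z.png',np.hstack([cv2.resize(s['image'][100:260,200:320],None,fx=3.5,fy=3.5,interpolation=cv2.INTER_CUBIC),cv2.resize(c['image'][120:280,250:350],None,fx=3.5,fy=3.5,interpolation=cv2.INTER_CUBIC)]))
"
```

```text
0.0995 [[262.07752566 145.29347825]] [[319.20209159 179.53273716]]
0.1115 [[261.9638226 142.090143 ]] [[319.57557042 176.20168296]]
t 48.45 cmd [0.458  0.1895 0.268 ] 2.23 tcp [0.4582 0.1894 0.2676] zyaw 2.23 f [-0.8 -0.1 -0.2] w 0.0598 q6 0.2
[-1.29, -0.2, 15.53] turn -0.066
[-1.29, 13.5, 15.53] turn -0.066
```

View pics/s28z.png

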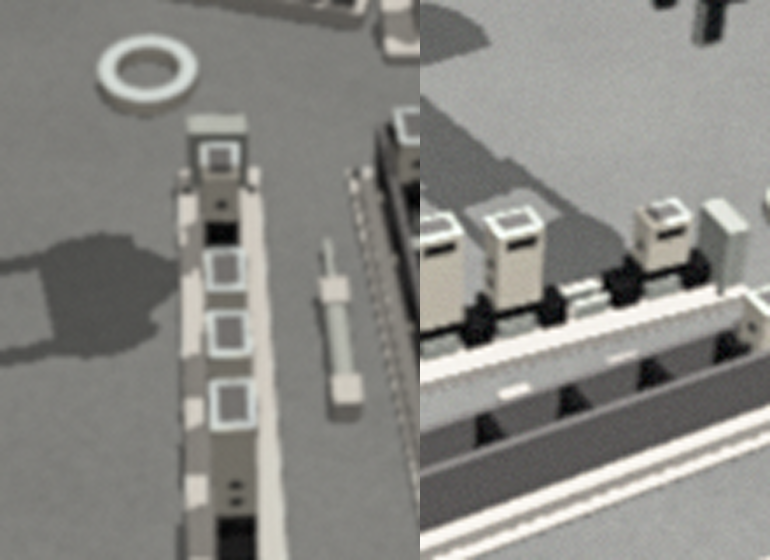

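Call:
move_arm(
  steps=[
    [0,[-1.3,0,15.5],[0,-0.066,0]],
    [0,[-1.3,0,15.5],[0,-0.066,0]],
    [0,[-1.3,0,15.5],[0,-0.066,0]],
    [0,[-1.3,3,15.5],[0,-0.066,0]],
    [0,[-1.3,8,15.5],[0,-0.066,0]],
    [0,[-1.3,12,15.5],[0,-0.066,0]],
    [0,[-1.3,13.5,15.5],[0,-0.066,0]],
    [0,[-1.3,13.5,15.5],[0,-0.066,0]],
    [0,[-1.3,13.5,15.5],[0,-0.066,0]],
  ],
)

```text
time_s: 49.58
eef_pos: [0.6139, 0.2087, 0.1353]
eef_rot: [-1.254, 1.13, -1.133]
ft_force: [-0.2, -0.4, 0.0]
grip_width: 0.0002
```

```bash
python3 -c "
from h import *
done([-1.3,13.5,15.5],-.066)
p=cam('wrist','w29')
plan((*loc(DK,0.14),.133,6))
"
```

```text
t 49.62 cmd [0.6124 0.2085 0.133 ] 6.01 tcp [0.6141 0.2088 0.1358] zyaw 6.02 f [-1.2  0.1 -0. ] w -0.0003 q6 0.11
[0.01, 0.0, 0.03] turn 0.0
```

View pics/w29.png

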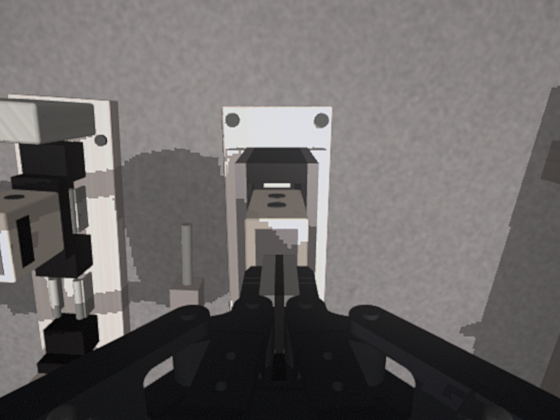

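Call:
move_arm(
  steps=[
    [0,[0,1.2,0],[0,0,0]],
    [0,[0,1.8,0],[0,0,0]],
    [0,[0,2.4,0],[0,0,0]],
    [0,[0,3,0],[0,0,0]],
    [0,[0,3.4,0],[0,0,0]],
    [0,[0,3.7,0],[0,0,0]],
    [0,[0,3.7,0],[0,0,0]],
    [0,[0,3.7,0],[0,0,0]],
  ],
)

```text
time_s: 50.62
eef_pos: [0.6157, 0.2091, 0.1092]
eef_rot: [-1.253, 1.127, -1.134]
ft_force: [-20.0, -6.2, 47.1]
grip_width: -0.0
```

Call:
move_arm(
  steps=[
    [0,[0,-1.5,0],[0,0,0]],
    [0,[0,-4,0],[0,0,0]],
    [0.7,[0,-9.7,0],[0,0,0]],
    [0.7,[0,-9.7,0],[0,0,0]],
    [0.7,[0,-9.7,0],[0,0,0]],
    [0.7,[0,-9.7,0],[0,0,0]],
  ],
)

```text
time_s: 51.38
eef_pos: [0.6116, 0.2082, 0.1909]
eef_rot: [-1.26, 1.134, -1.13]
ft_force: [-0.5, 0.3, 0.3]
grip_width: 0.0598
```

```bash
python3 -c "
from h import *
done([0,3.7,0]);done([0,-9.7,0])
p=cam('wrist','w30')
x,y=loc(DK,.14)
plan((x,y,.1,6))
print(proj(p,[x,y,.138]),proj(p,[x,y,.118]))
"
```

```text
t 51.42 cmd [0.6124 0.2085 0.193 ] 6.01 tcp [0.6116 0.2082 0.1909] zyaw 6.02 f [-0.4  0.8 -0.6] w 0.06 q6 0.11
[0.01, 9.3, 0.03] turn 0.0
[[280.88511745 231.30601583]] [[280.83946504 220.5915908 ]]
```

View pics/w30.png

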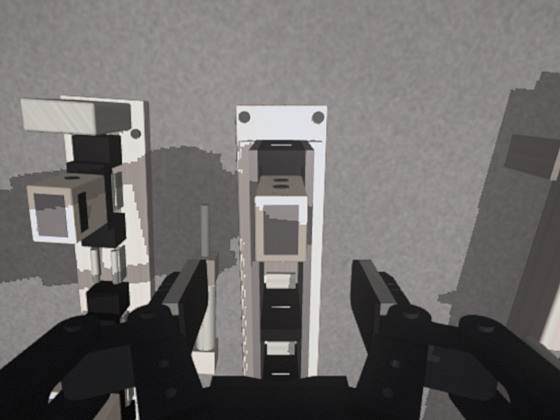

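Sprung. Grip at TCP 0.099 and draw.

Call:
move_arm(
  steps=[
    [0.7,[-0.1,4,0],[0,0,0]],
    [0.7,[-0.1,7,0],[0,0,0]],
    [0.7,[-0.1,8.6,0],[0,0,0]],
    [0.7,[-0.1,9.4,0],[0,0,0]],
    [0.7,[-0.1,9.4,0],[0,0,0]],
    [0,[-0.1,9.4,0],[0,0,0]],
    [0,[-0.1,9.4,0],[0,0,0]],
    [0,[-0.1,9.4,0],[0,0,0]],
    [0,[-0.1,9.4,0],[0,0,0]],
    [0,[-0.1,9.4,0],[0,0,0]],
  ],
)

```text
time_s: 52.68
eef_pos: [0.6134, 0.2097, 0.1001]
eef_rot: [-1.255, 1.13, -1.132]
ft_force: [1.9, 0.3, 2.7]
grip_width: 0.0292
```

Call:
move_arm(
  steps=[
    [0,[0,-2,0],[0,0,0]],
    [0,[0,-5,0],[0,0,0]],
    [0,[0,-9,0],[0,0,0]],
    [0,[0,-13,0],[0,0,0]],
    [0,[0,-15,0],[0,0,0]],
    [0,[0,-15,0],[0,0,0]],
  ],
)

```text
time_s: 53.42
eef_pos: [0.613, 0.2096, 0.2508]
eef_rot: [-1.255, 1.13, -1.132]
ft_force: [-0.3, 0.7, -1.8]
grip_width: 0.0294
```

```bash
python3 -c "
from h import *
done([-.1,9.4,0]);done([0,-15,0])
p=cam('wrist','w31')
x,y=loc(RL,.07);r=np.degrees(RL[2])
plan((x,y,.249,r),(x,y,.111,r))
"
```

```text
t 53.48 cmd [0.6123 0.2095 0.249 ] 6.01 tcp [0.6122 0.2094 0.2486] zyaw 6.01 f [-0.3  0.3 -2.4] w 0.0294 q6 0.11
[7.27, 0.0, -15.98] turn 0.066
[7.27, 13.8, -15.98] turn 0.066
```

View pics/w31.png

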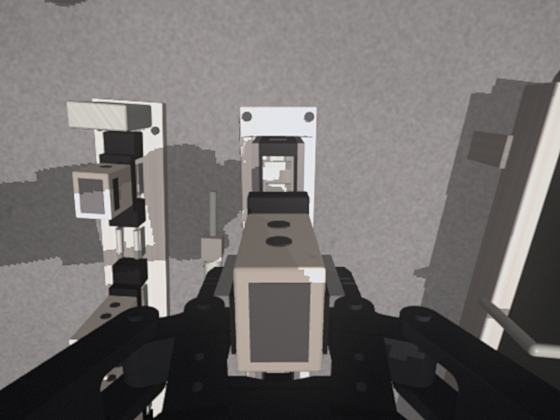

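Call:
move_arm(
  steps=[
    [0,[7.4,0,-16],[0,0.066,0]],
    [0,[7.4,0,-16],[0,0.066,0]],
    [0,[7.4,0,-16],[0,0.066,0]],
    [0,[7.4,0,-16],[0,0.066,0]],
    [0,[7.4,4,-16],[0,0.066,0]],
    [0,[7.4,8,-16],[0,0.066,0]],
    [0,[7.4,12,-16],[0,0.066,0]],
    [0,[7.4,13.8,-16],[0,0.066,0]],
    [0,[7.4,13.8,-16],[0,0.066,0]],
    [0,[7.4,13.8,-16],[0,0.066,0]],
  ],
)

```text
time_s: 54.72
eef_pos: [0.4625, 0.1193, 0.1128]
eef_rot: [-1.225, 1.179, -1.181]
ft_force: [0.6, 0.9, -1.6]
grip_width: 0.0292
```

```bash
python3 -c "
from h import *
done([7.4,13.8,-16],.066)
for i in range(2): s=cam('side'); plan()
c=cam('scene')
x,y=loc(RL,.07,0);r=np.degrees(RL[2])
plan((x,y,.066,r))
cv2.imwrite('pics/s32z.png',np.hstack([cv2.resize(s['image'][100:260,200:320],None,fx=3.5,fy=3.5,interpolation=cv2.INTER_CUBIC),cv2.resize(c['image'][120:280,250:350],None,fx=3.5,fy=3.5,interpolation=cv2.INTER_CUBIC)]))
"
```

```text
t 54.77 cmd [0.4609 0.1192 0.111 ] 2.23 tcp [0.4628 0.1193 0.1133] zyaw 2.24 f [-0.3  0.1 -1.1] w 0.029 q6 0.06
t 54.83 cmd [0.4609 0.1192 0.111 ] 2.23 tcp [0.4627 0.1193 0.1133] zyaw 2.24 f [-0.2 -1.2 -1.5] w 0.0291 q6 0.06
t 54.88 cmd [0.4609 0.1192 0.111 ] 2.23 tcp [0.4626 0.1193 0.1132] zyaw 2.24 f [-0.3 -0.1 -2.4] w 0.0293 q6 0.06
[-0.14, 4.5, 0.01] turn -0.0
```

View pics/s32z.png

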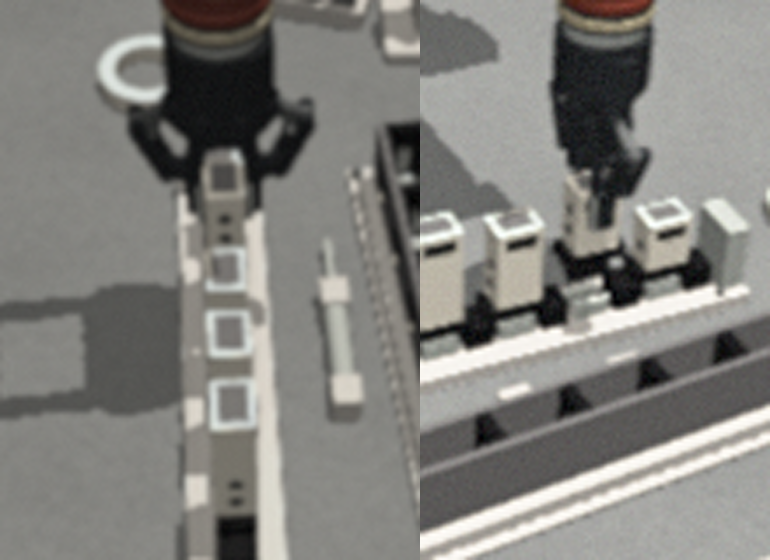

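Call:
move_arm(
  steps=[
    [0,[0,1.2,0],[0,0,0]],
    [0,[0,1.9,0],[0,0,0]],
    [0,[0,2.5,0],[0,0,0]],
    [0,[0,3.1,0],[0,0,0]],
    [0,[0,3.7,0],[0,0,0]],
    [0,[0,4.2,0],[0,0,0]],
    [0,[0,4.5,0],[0,0,0]],
    [0,[0,4.5,0],[0,0,0]],
  ],
)

```text
time_s: 55.88
eef_pos: [0.462, 0.1193, 0.0762]
eef_rot: [-1.233, 1.184, -1.178]
ft_force: [-32.4, -4.3, 60.8]
grip_width: 0.0295
```

Call:
move_arm(
  steps=[
    [0,[0,-0.8,0],[0,0,0]],
    [0,[0,-0.8,0],[0,0,0]],
  ],
)

```text
time_s: 56.12
eef_pos: [0.4617, 0.1193, 0.0764]
eef_rot: [-1.227, 1.18, -1.18]
ft_force: [-7.7, 0.1, 15.5]
grip_width: 0.0291
```

Seated at 0.076. Release, rise and move aside for a final check.

Call:
move_arm(
  steps=[
    [0.7,[0,0,0],[0,0,0]],
    [0.7,[0,0,0],[0,0,0]],
    [0.7,[0,0,0],[0,0,0]],
    [0.7,[0,-4,0],[0,0,0]],
    [0.7,[0,-10,0],[0,0,0]],
    [0.7,[0,-16,0],[0,0,0]],
    [0.7,[0,-22,0],[0,0,0]],
    [0.7,[0,-28,0],[0,0,0]],
    [0.7,[0,-31,0],[0,0,0]],
    [0.7,[0,-31,0],[0,0,0]],
  ],
)

```text
time_s: 57.38
eef_pos: [0.4623, 0.1192, 0.3873]
eef_rot: [-1.223, 1.176, -1.183]
ft_force: [-0.2, -0.1, 0.5]
grip_width: 0.0598
```

```bash
python3 -c "
from h import *
done([0,3.7,0]);done([0,-31,0])
for i in range(4): cam('scene')
s=cam('side','sF');c=cam('scene','cF');w=cam('wrist','wF')
for m in range(1,6):
  x,y=loc(RL,CLIP[m]);z=.0155+HT[m]
  print(m,proj(s,[x,y,z]).round(1),proj(c,[x,y,z]).round(1),proj(w,[x,y,z]).round(1), 'if 12mm up', proj(c,[x,y,z+.012]).round(1))
plan()
cv2.imwrite('pics/sFz.png',np.hstack([cv2.resize(s['image'][120:280,215:315],None,fx=3.75,fy=3.75,interpolation=cv2.INTER_CUBIC),cv2.resize(c['image'][150:310,210:320],None,fx=3.75,fy=3.75,interpolation=cv2.INTER_CUBIC)]))
b=np.hstack([cv2.resize(s['image'][200:400,180:380],None,fx=2,fy=2),cv2.resize(c['image'][140:340,80:280],None,fx=2,fy=2)]);cv2.imwrite('pics/binF.png',b)
"
```

```text
1 [[262.1 145.3]] [[319.2 179.5]] [[280.  103.2]] if 12mm up [[319.6 176.2]]
2 [[262.8 160.1]] [[298.4 180.8]] [[279.9 166.9]] if 12mm up [[298.7 177.4]]
3 [[263.7 176.4]] [[276.5 182.1]] [[279.8 228.8]] if 12mm up [[276.6 178.6]]
4 [[264.6 194.4]] [[253.2 183.6]] [[279.8 289. ]] if 12mm up [[253.2 180. ]]
5 [[265.6 214.4]] [[228.6 185.1]] [[279.7 347.6]] if 12mm up [[228.4 181.4]]
t 57.73 cmd [0.4609 0.1192 0.384 ] 2.23 tcp [0.4608 0.1191 0.3824] zyaw 2.23 f [ 0.2 -0.3  0.1] w 0.0601 q6 0.06
```

View pics/sFz.png

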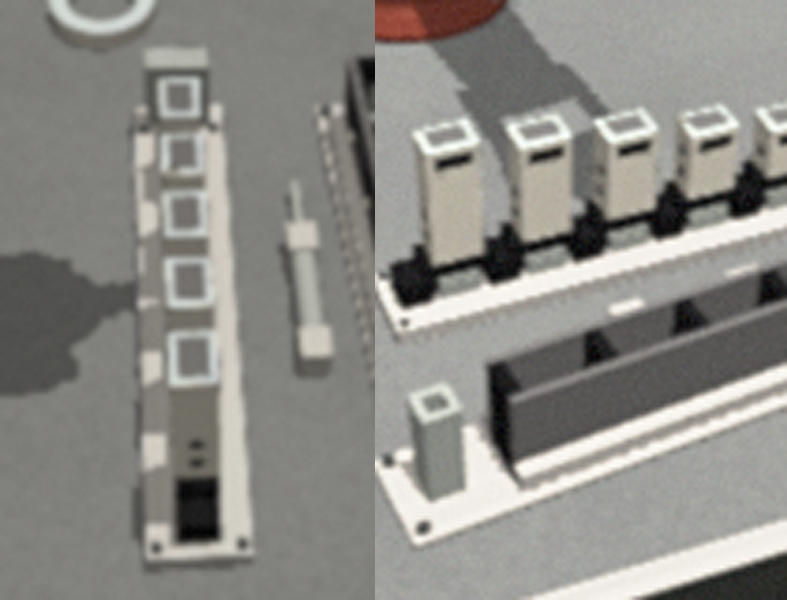

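View pics/wF.png

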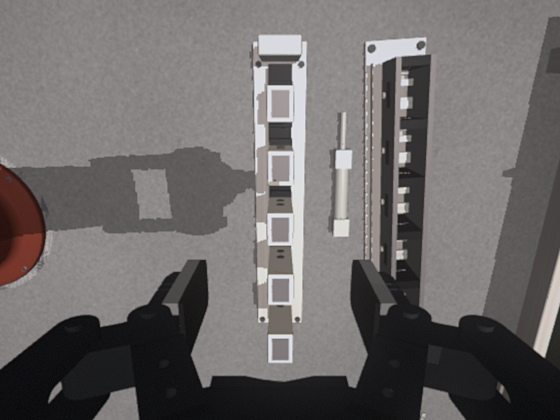

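View pics/binF.png

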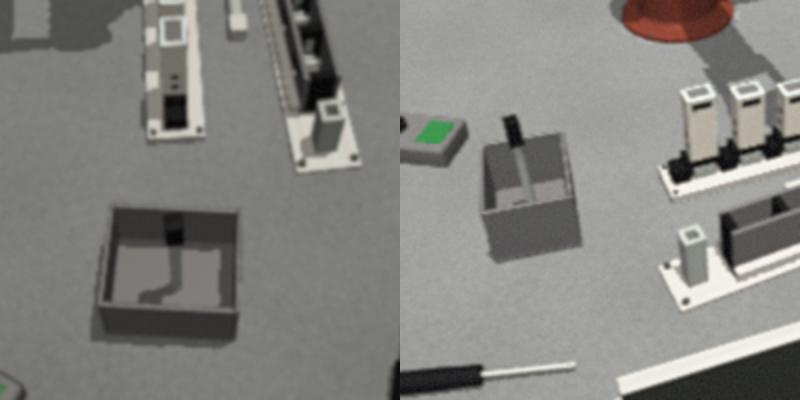

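```bash
python3 -c "
from station import ctrl
print(ctrl.hand_in())"
```

```text
the job is handed in; nothing more can be done
None
```

The job is done and handed in at about 58 s of the 210 s allowed; no verdict was reported.

- **Lock rod:** I drew it from its sleeve and put it in the parts bin first. The last pictures show it leaning inside the upright bin, let go.
- **Modules:** all five were in the dock. I pushed each one free, drew it out and clicked it onto the rail, with module 1 on clip 1 by the end stop through to module 5 on clip 5.
- **Last checks:** in the final pictures the module tops lie within about 1 to 2 pixels of their seated positions. A module 12 mm short of its seat would have been about 3.5 pixels off in the scene view. The tool height at each click was also within about 1.5 mm of what was expected. The gripper was clear of everything.
- **Other things on the bench:** the tape, screwdriver and air cylinder looked unmoved in the pictures. I did not measure their positions.
- **Measurements that disagreed:** my first wrist picture was blurred by motion and put the dock about 9 mm off, so I retook it. My first estimate of the rail's position along its length was about 1.5 mm off; I corrected it before the first module was placed.

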